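Close the findings tins and put them away

TASK

First lift the wooden bench pin off the storage tray and lay it flat on the cork mat, well onto it. Then close every findings tin on the bench with the lid that fits it, pressed fully home, and stand all the closed tins upright on the floor of the tray; a lid whose tin is not out today is not needed. Do not tip a tin over, spilling its findings, and leave the steel block, the bur holder and the hand tool where they are.

Things in the scene. Friction and masses are not known exactly. Their poses are not given: they have to be found in the camera images.
- tin_biground: large round open-topped aluminium findings tin, outer diameter 56 mm, 38 mm high, wall 3 mm, a few findings in the bottom; 0.07-0.2 kg. Origin: centre of its underside; z up. None if it is not on the bench today.
- lid_biground: aluminium lid of the large round tin, diameter 54 (flange), plug diameter 44, knob on top round, diameter 16 (all mm). From below: plug 6 mm deep, enters the tin's mouth with 3 mm play all round; flange 3 mm, rests on the rim; knob 18 mm tall. Origin: centre of the plug's underside, z up. Lies on its plug. Seated: 32 mm above the tin's origin.
- tin_smallround: small round open-topped aluminium findings tin, outer diameter 40 mm, 38 mm high, wall 3 mm, a few findings in the bottom; 0.07-0.2 kg. Origin: centre of its underside; z up. None if it is not on the bench today.
- lid_smallround: aluminium lid of the small round tin, diameter 38 (flange), plug diameter 28, knob on top round, diameter 16 (all mm). From below: plug 6 mm deep, enters the tin's mouth with 3 mm play all round; flange 3 mm, rests on the rim; knob 18 mm tall. Origin: centre of the plug's underside, z up. Lies on its plug. Seated: 32 mm above the tin's origin.
- tin_square: square open-topped aluminium findings tin, 50 x 50 outside mm, 38 mm high, wall 3 mm, a few findings in the bottom; 0.07-0.2 kg. Origin: centre of its underside; z up. None if it is not on the bench today.
- lid_square: aluminium lid of the square tin, 48 x 48 (flange), plug 38 x 38, knob on top square, 16 x 16, sides parallel to the lid (all mm). From below: plug 6 mm deep, enters the tin's mouth with 3 mm play all round; flange 3 mm, rests on the rim; knob 18 mm tall. Origin: centre of the plug's underside, z up. Lies on its plug. Seated: 32 mm above the tin's origin.
- tin_oblong: oblong open-topped aluminium findings tin, 64 (along its x) x 38 (along its y) outside mm, 38 mm high, wall 3 mm, a few findings in the bottom; 0.07-0.2 kg. Origin: centre of its underside; z up. None if it is not on the bench today.
- lid_oblong: aluminium lid of the oblong tin, 62 (its x) x 36 (its y) (flange), plug 52 x 26, knob on top a bar 30 (its x) x 14 (its y) (all mm). From below: plug 6 mm deep, enters the tin's mouth with 3 mm play all round; flange 3 mm, rests on the rim; knob 18 mm tall. Origin: centre of the plug's underside, z up. Lies on its plug. Seated: 32 mm above the tin's origin.
- tray: fixed shallow dark wooden storage tray, 130 mm (its x) x 340 mm (its y) outside, walls 5 mm thick and 14 mm high, floor 4 mm thick. Origin: centre of its underside, on the bench. Room for four tins in a row along its y.
- mat: fixed cork mat lying on the bench, 200 mm (its x) x 90 mm (its y), 4 mm thick. Origin: centre of its underside, on the bench.
- pin: loose wooden bench pin: flat board 160 mm long (its x), 46 mm wide (its y), 18 mm thick, with a 14 mm slot cut 50 mm deep into its -x end; about 0.13 kg. Lies across the tray on its two long walls at the start, sticking out about 15 mm each side. Origin: centre of its underside; z up.
- block: bystander: steel bench block, 70 x 70 x 22 mm, 0.9 kg. Origin: centre of its underside.
- burs: bystander: green plastic block 50 x 110 x 22 mm with small steel burs standing in it to 58 mm. Origin: centre of its underside.
- file: bystander: small hand tool with a handle, 170 mm long, lying beyond the tray. Origin: on its underside.
Things that resemble listed ones, but are neither listed nor needed, are in the scene too. Leave any green look-alike of the lid_oblong alone. Leave any blue look-alike of the lid_square alone.

How it is judged (in metres and radians):
On the way, in this order (a step that is already met when the one before it is completed fails the run):
1. the bench pin is off the tray and lies flat on the cork mat (x of pin in the frame of mat between -0.05 and 0.05 m and y of pin in the frame of mat between -0.035 and 0.035 m and z of pin in the frame of mat below 0.008 m and angle between pin's own z axis and vertical below 0.08 rad), for 0.2 s.
2. every tin present stands in the tray with its own lid seated (x of tin_biground in the frame of tray between -0.055 and 0.055 m and y of tin_biground in the frame of tray between -0.16 and 0.16 m and z of each of tin_biground, tin_smallround, tin_square, tin_oblong in the frame of tray below 0.008 m and angle between each of tin_biground, tin_smallround, tin_square, tin_oblong's own z axis and vertical below 0.08 rad and horizontal distance between lid_biground and tin_biground below 0.008 m and z of lid_biground in the frame of tin_biground below 0.0345 m and angle between the z axis of lid_biground and the z axis of tin_biground, either way round below 0.06 rad and x of tin_smallround in the frame of tray between -0.055 and 0.055 m and y of tin_smallround in the frame of tray between -0.16 and 0.16 m and horizontal distance between lid_smallround and tin_smallround below 0.008 m and z of lid_smallround in the frame of tin_smallround below 0.0345 m and angle between the z axis of lid_smallround and the z axis of tin_smallround, either way round below 0.06 rad and x of tin_square in the frame of tray between -0.055 and 0.055 m and y of tin_square in the frame of tray between -0.16 and 0.16 m and horizontal distance between lid_square and tin_square below 0.008 m and z of lid_square in the frame of tin_square below 0.0345 m and angle between the z axis of lid_square and the z axis of tin_square, either way round below 0.06 rad and x of tin_oblong in the frame of tray between -0.055 and 0.055 m and y of tin_oblong in the frame of tray between -0.16 and 0.16 m and horizontal distance between lid_oblong and tin_oblong below 0.008 m and z of lid_oblong in the frame of tin_oblong below 0.0345 m and angle between the z axis of lid_oblong and the z axis of tin_oblong, either way round below 0.06 rad), for 0.2 s.
At the end, for the whole second after the job is handed in: Pin flat on the cork mat (centre within 50 mm along, 35 mm across of the mat's); every tin present upright on the tray floor with its own lid seated (centres within 8 mm, lid origin under 34.5 mm above the tin's, axes within 0.06 rad) (all of step 1 and all of step 2); the robot touches nothing.
It fails at once if a tin was tipped over and spilled (angle between any of tin_biground, tin_smallround, tin_square, tin_oblong's own z axis and vertical above 0.8 rad).
It fails at once if a bystander was moved more than 40 mm (distance of any of block, burs, file from where it was at the start of the episode above 0.04 m).
Of tin_biground, tin_smallround, tin_square, tin_oblong only 3 to 4 are there at a start; the rules pass over those that are not, and their reading is None.
At some moment in a run one of tin_biground, lid_biground, tin_smallround, lid_smallround, tin_square, lid_square, tin_oblong, lid_oblong may be knocked a few centimetres aside while the robot is not near it.
It also fails if it takes over 210 s, if anything falls off the work surface, if the arm or the gripper's body presses on something with over 40 N, if the wrist force passes 120 N, or if a joint passes its speed limit or range.

ROBOT

A 6-joint arm with a two-finger parallel gripper is mounted at the origin on the work surface. World frame = base frame: x ahead of the robot, y to its left, z up, the work surface at z = 0. Lengths are in mm, angles in rad, forces in N, time in s.
With the tool pointing down it reaches from about 350 to 975 mm from the base axis. Payload 7.1 kg.
Tool frame: the origin (TCP) lies midway between the tips of the shut fingers; the grasp point (between the pads) lies 19 mm behind it; z points along the fingers, y is the line along which they close (so a half turn about z gives the same grasp; the last joint's range is limited). The gripper opens to 88 mm and grips with 3 to 60 N. Pads are 20 mm wide; open, the fingers measure 115 mm over their backs; the gripper's body (75 mm by 178 mm) begins 61 mm behind the grasp point.
Start: joints at [1.112, 0.423, 1.63, -0, 1.089, -0.019], TCP at [266.067, 565.52, 222.675] pointing down, gripper open.
Joint ranges: [-3, 3], [-0.9, 2.11], [0.09, 2.58], [-1.31, 4.45], [0.11, 2.69], [-2.54, 2.54]. Speed limits (rad/s): [2.39, 2.39, 3.01, 3.14, 3.14, 3.14].

INTERFACE

Orientations are given as a rotation vector (axis times angle).
In Python, from workcell import ctrl gives the robot as it stands. The module is installed in compiled form; this text tells all that it offers.
- The arm moves only by the tool apply_moves, never from a script. Its argument "targets" is a list of rows, each a list of 3 entries, a list of its own where there are three numbers: the opening, from -1 (shut) to 1 (fully open), then the shift along the tool's x, y, z normalised to -1 to 1, where 1 is 5 cm, then the turn, a rotation vector about the tool's x, y, z normalised to -1 to 1, where 1 is 90 degrees. In form: [[jaw, [x, y, z], [wx, wy, wz]], ...]. A call has 1 to 8 rows; each row shifts and turns the commanded pose from where the row before left it, along the tool's axes as they then stand; what a row does not reach is not made up. A row lasts 1/8 s, in which the tool goes at most 62.5 mm and 10.7 degrees, less where a joint would pass 70% of its speed; a pose out of reach is approached as far as the arm can. A call with a number of a shift or a turn outside -1 to 1 is refused whole. A call with a gripper value outside its range is refused whole. The fingers move at their own pace and stop on an object; the grip force is fixed at half the most. Time passes only in rows, so rows that do not move let the fingers close. It gives the time, the measured TCP pose, the force, the opening and the grip force at its end, in the units of the state.
- ctrl.get_obs(): the state, without advancing time (a new reading comes with each control period).
- ctrl.get_image(name): name is "scene" or "top"; returns a dict with "pixels" (420x560x3 uint8, blue, green, red), "camera_matrix" (3x3 intrinsics, pixels), "view" (4x4, takes a point from world to camera coordinates). Camera axes: x right, y down, z forward; pixel columns grow to the right and rows downward; lengths in mm; the calibration is good to about 2 mm. A picture is of the moment at which its call begins. There is no depth.
- ctrl.close_job(): hands the job in; it is judged then, once.
Trained networks look in the newest picture that a camera, given by its name, has taken for a name from the list of things; names that differ only in an ending like _2 or _b are one class to them, and where a whole thing is asked for, a point or a joint stands for the part that bears it (a point fixed in the world has none). Each returns a list of dicts, best first, with "score" (0 to 1); they miss things now and then, are a little off and sometimes report something else, mostly with a low value. They report only what shows in the picture. A call takes as long as a camera call. They do not tell look-alikes from the thing itself.
- ctrl.masks_of(label, camera): "region" (420x560 bool, what is visible of it) and "bbox" ([left, top, right, bottom] in pixels, round what is visible of it).
- ctrl.pinpoint(label, camera): "xy" ([column, row] in pixels: a listed point, or the origin of a listed thing).
The state is a dict: "t": time; "qpos": joint angles; "qvel": joint speeds; "joint_torque": joint torques, N m; "ee_pos": TCP position; "orientation": TCP orientation; "ft_force": force on the tool from outside, world axes, zero at the start; "moment": the same for the moment, N m; "width": finger opening in mm; "grasp_force": force on a finger pad.
Only numpy, scipy, OpenCV 4.12 (cv2) and the standard library are available. Lean on these libraries where they do the work, as an engineer would, in place of code of your own. Each camera call takes 0.05 s, during which the arm holds its last target. There are 200 camera calls.

## Working session

There is one attempt and no reset: what is moved stays moved. The work goes in short steps, Python scripts to look and compute and a tool call to move; the robot and the scene stay as the last step left them, time stands still between calls to the robot, and variables do not carry over. Pictures are saved under pics/ and viewed, at most 14 in all, crops included, and the job is handed in when it is done.

Besides the shell and the picture viewer there is one more tool, called as name(argument=value, ...), one argument or row to a line, values as JSON. apply_moves: Moves the arm, as the interface text tells. Scaled input: -1 to 1 covers 5 cm each way for a shift and 90 degrees each way for a turn. Its arguments: {"type":"object","properties":{"targets":{"type":"array"}},"required":["targets"]}

```bash
mkdir -p pics; cat > h.py <<'E'
import numpy as np, cv2
from scipy.spatial.transform import Rotation as R
from workcell import ctrl
def img(cam,name=None):
    d=ctrl.get_image(cam)
    if name: cv2.imwrite(f'pics/{name}.png',d['pixels'])
    return d
def ray(d,uv,z):
    K=np.array(d['camera_matrix']);V=np.array(d['view']);Rm=V[:3,:3];c=-Rm.T@V[:3,3]
    r=Rm.T@np.linalg.solve(K,[uv[0],uv[1],1]); return c+r*(z-c[2])/r[2]
def proj(d,p):
    q=np.array(d['view'])[:3]@np.append(p,1);q=np.array(d['camera_matrix'])@q;return q[:2]/q[2]
E
python3 - <<'E'
from h import *
np.set_printoptions(precision=1,suppress=True)
o=ctrl.get_obs();print(o['t'],o['ee_pos'],o['orientation'],o['width'])
print(R.from_rotvec(o['orientation']).as_matrix())
for cam in['scene','top']:
    d=img(cam,cam+'0');V=np.array(d['view']);print(cam,-V[:3,:3].T@V[:3,3],V[2,:3])
    for n in 'tin_biground lid_biground tin_smallround lid_smallround tin_square lid_square tin_oblong lid_oblong tray mat pin block burs file'.split():
        z=19 if 'tin' in n else 0
        for m in ctrl.pinpoint(n,cam)[:3]:
            print(n,round(m['score'],2),np.array(m['xy']),ray(d,m['xy'],18 if n=='pin' else 0)[:2])
E
```

```text
0.0 [265.8 565.  221.9] [-0.7 -3.1  0. ] 87.84099125566317
[[-0.9  0.4 -0. ]
 [ 0.4  0.9 -0. ]
 [ 0.  -0.  -1. ]]
scene [1202.  -793.7  637.8] [-0.6  0.7 -0.5]
tin_biground 0.71 [263.9 216.8] [513.1 -66.3]
tin_biground 0.63 [337.3 260.5] [ 805.3 -106.1]
tin_smallround 0.72 [303.7 176.6] [445.1 230.1]
tin_smallround 0.51 [305.8 164. ] [385.4 323.7]
lid_smallround 0.56 [170.3 272.7] [ 501.4 -408.1]
tin_square 0.58 [306.9 179.2] [467.  220.3]
lid_square 0.47 [292.5 202.4] [528.7  56.9]
lid_square 0.47 [280.4 189.3] [439.6 102. ]
lid_square 0.17 [173.  271.7] [ 503.6 -401.4]
tin_oblong 0.88 [173.5 240.4] [ 393.1 -317.4]
tin_oblong 0.52 [324.2 216. ] [657.2  51.7]
lid_oblong 0.62 [228.4 264.7] [ 594.4 -294.5]
lid_oblong 0.51 [210.  291.7] [ 632.4 -390.7]
tray 0.85 [322.3 221.2] [669.1  24. ]
mat 0.88 [348.4 167.3] [533.9 398.3]
mat 0.28 [224.4 228.3] [ 462.8 -185.6]
pin 0.6 [323.9 215.5] [670.3  29.6]
pin 0.59 [346.7 170.4] [561.7 337.9]
pin 0.24 [171.2 242.3] [ 418.3 -340.3]
block 0.69 [115.7 264.2] [ 360.2 -477.3]
block 0.44 [293.9 202.4] [532.3  59.7]
burs 0.72 [375.4 230.3] [817.2  78
[... 253 characters left out ...]
[368.1 348.5]
lid_smallround 0.61 [413.3 246.1] [ 490.1 -406.5]
tin_square 0.62 [447.4 291.7] [ 371.6 -483.4]
tin_square 0.18 [231.  239.4] [520.4  66.3]
lid_square 0.69 [215.  274.4] [431.5 107.6]
lid_square 0.58 [230.8 241.1] [516.   66.9]
lid_square 0.46 [333.1 254.1] [ 475.1 -197.2]
tin_oblong 0.68 [388.4 283.2] [ 397.1 -334.7]
tin_oblong 0.24 [219.5 134.1] [810.1  96.5]
lid_oblong 0.77 [403.7 194.8] [ 627.2 -392.7]
lid_oblong 0.61 [366.9 211.1] [ 585.8 -291.9]
tray 0.87 [244.2 191.7] [646.9  30.8]
mat 0.62 [113.7 235.6] [538.6 370.8]
pin 0.66 [241.4 185.4] [659.6  36.3]
block 0.63 [447.4 291.5] [ 372.1 -483.5]
burs 0.91 [219.  136.7] [802.7  97.8]
file 0.53 [294.7 134.8] [ 802.9 -108.5]
```

View pics/top0.png

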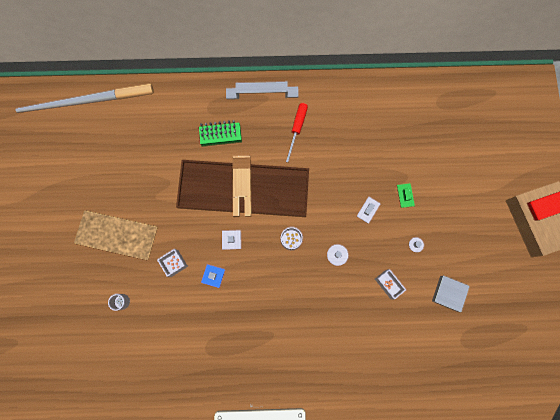

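View pics/scene0.png

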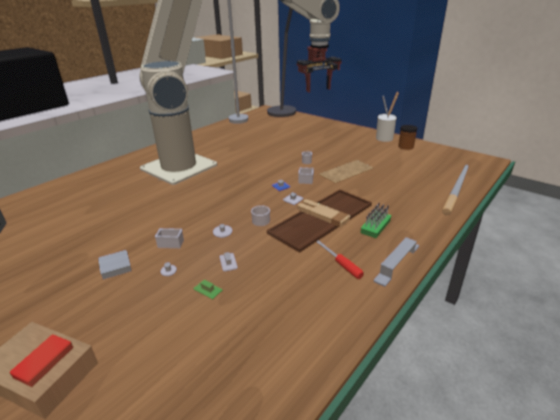

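The top view shows all four tins: biground (291,238), smallround (118,302), square (172,263), oblong (391,284). Their lids are at (338,255), (416,244), (231,240) and (369,210). The pin is across the tray at (241,186), and the mat is at (116,235). The look-alikes are blue at (213,276) and green at (406,195). The scene view agrees.

```bash
cat >> h.py <<'E'
def rect(d,m,z):
    """min-area rect of a mask, outline taken at height z -> centre, (long, short), yaw deg of long side"""
    c,_=cv2.findContours(m.astype(np.uint8),cv2.RETR_EXTERNAL,cv2.CHAIN_APPROX_NONE);c=max(c,key=cv2.contourArea)[:,0]
    w=np.array([ray(d,p+0.0,z)[:2] for p in c],np.float32)
    b=cv2.boxPoints(cv2.minAreaRect(w));e1,e2=b[1]-b[0],b[2]-b[1]
    if np.hypot(*e1)<np.hypot(*e2): e1,e2=e2,e1
    return b.mean(0),(np.hypot(*e1),np.hypot(*e2)),np.degrees(np.arctan2(e1[1],e1[0]))%180
ALL='tin_biground lid_biground tin_smallround lid_smallround tin_square lid_square tin_oblong lid_oblong tray mat pin'.split()
def look(names=ALL,k=2,cam='top'):
    d=img(cam)
    for n in names:
        z=38 if 'tin' in n else 9 if 'lid' in n else {'tray':14,'mat':4,'pin':32}[n]
        for m in ctrl.masks_of(n,cam)[:k]:
            c,s,y=rect(d,m['region'],z)
            print(n,round(m['score'],2),'bbox',np.array(m['bbox']).astype(int),'c',c.round(1),'size',np.round(s,0),'yaw',round(y,1))
E
python3 - <<'E'
from h import *
d=img('top');p=d['pixels']
look()
print(proj(d,[266,565,222]))
big=lambda x0,y0,w,h:cv2.resize(p[y0:y0+h,x0:x0+w],None,fx=4,fy=4,interpolation=cv2.INTER_CUBIC)
cv2.imwrite('pics/a.png',np.vstack([big(75,200,190,75),big(320,180,190,75)]))
# colour segmentation: bright low-saturation things
hsv=cv2.cvtColor(p,cv2.COLOR_BGR2HSV);m=((hsv[...,1]<70)&(hsv[...,2]>120)).astype(np.uint8);m[:145]=0
n,l,st,ce=cv2.connectedComponentsWithStats(m)
for i in range(1,n):
    if st[i,4]>40: print(ce[i].round(1),st[i],[ (c.round(1),np.round(s),round(y)) for c,s,y in [rect(d,l==i,38),rect(d,l==i,9)]])
E
```

```text
tin_biground 0.74 bbox [278 227 302 251] c [515.3 -87.4] size [55. 55.] yaw 133.3
lid_biground 0.66 bbox [159 249 185 274] c [464.3 216.8] size [57. 57.] yaw 32.8
lid_biground 0.59 bbox [326 242 349 266] c [ 473.2 -205.9] size [56. 54.] yaw 88.4
tin_smallround 0.81 bbox [103 295 129 312] c [370.1 335.6] size [51. 38.] yaw 88.4
lid_smallround 0.58 bbox [405 237 422 250] c [ 493.2 -410.7] size [37. 34.] yaw 88.4
tin_square 0.56 bbox [161 247 187 276] c [460.1 208.3] size [57. 57.] yaw 124.4
lid_square 0.74 bbox [219 228 239 253] c [518.1  65.3] size [47. 46.] yaw 179.5
lid_square 0.57 bbox [204 265 222 286] c [427.5 112.7] size [48. 46.] yaw 72.8
tin_oblong 0.97 bbox [378 271 404 298] c [ 395.  -328.5] size [66. 47.] yaw 36.7
lid_oblong 0.85 bbox [354 200 379 219] c [ 588.8 -292.2] size [62. 36.] yaw 144.8
lid_oblong 0.81 bbox [399 184 414 204] c [ 623.6 -392.4] size [63. 38.] yaw 3.7
tray 0.75 bbox [173 159 311 216] c [645.4 -59.4] size [153. 132.] yaw 84.4
tray 0.7 bbox [219 228 238 251] c [518.7  64.5] size [49. 46.] yaw 0.0
mat 0.8 bbox [ 72 212 160 256] c [539.6 366.1] size [199. 
[... 1453 characters left out ...]
([66., 40.], dtype=float32), 36), (array([ 395.4, -340.2], dtype=float32), array([68., 41.], dtype=float32), 36)]
[451.6 293.3] [435 275  34  37 805] [(array([ 368.5, -478. ], dtype=float32), array([69., 68.], dtype=float32), 156), (array([ 367.8, -490.1], dtype=float32), array([71., 70.], dtype=float32), 156)]
[116.7 301.8] [108 294  17  17 157] [(array([370.2, 341.7], dtype=float32), array([40., 38.], dtype=float32), 88), (array([369.6, 353.4], dtype=float32), array([41., 39.], dtype=float32), 88)]
[261.6 414.7] [214 409  92  11 872] [(array([106.3,  -2.9], dtype=float32), array([211.,  22.], dtype=float32), 88), (array([98. , -1.2], dtype=float32), array([217.,  22.], dtype=float32), 88)]
```

View pics/a.png

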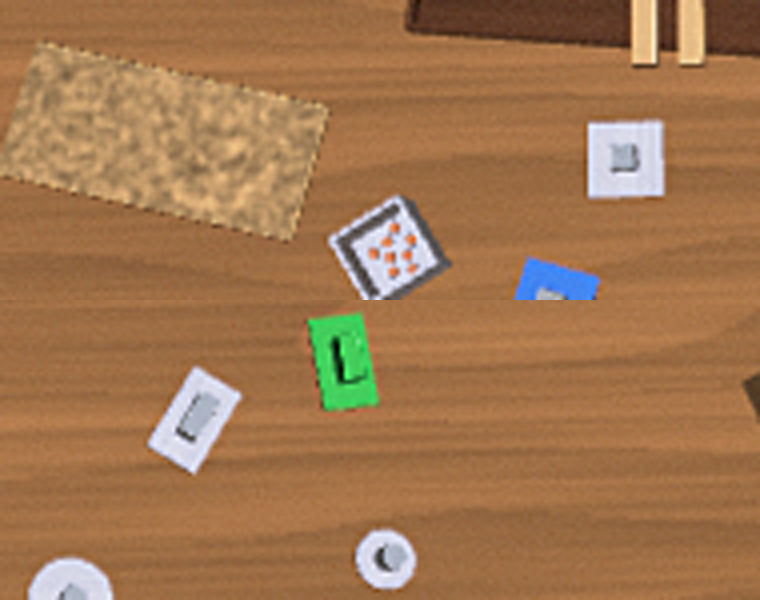

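```bash
cat >> h.py <<'E'
def plan(wps,settle=0):
    """wps: (x,y,z,yaw of tool x in deg,jaw[,rows]); prints rows for apply_moves, 8 per line; same pose => hold rows"""
    o=ctrl.get_obs();p=np.array(o['ee_pos']);M=R.from_rotvec(o['orientation']);x=M.as_matrix()[:,0]
    print('t',round(o['t'],2),'at',p.round(1),'yaw',round(np.degrees(np.arctan2(x[1],x[0])),1),'w',round(o['width'],1),'F',np.round(o['ft_force'],1))
    yaw=np.degrees(np.arctan2(x[1],x[0]));rows=[]
    for wp in wps:
        X=np.array(wp[:3],float);Y=wp[3];j=wp[4]
        Y=yaw+(Y-yaw+540)%360-180 if len(wp)<7 else Y
        n=max(int(np.ceil(np.linalg.norm(X-p)/48)),int(np.ceil(abs(Y-yaw)/10.5)),wp[5] if len(wp)>5 and wp[5] else 1)
        for k in range(n,0,-1):
            c,s=np.cos(np.radians(yaw)),np.sin(np.radians(yaw))
            A=np.array([[c,s,0],[s,-c,0],[0,0,-1]])   # columns: tool x, y, z
            q=np.clip(np.round(A.T@((X-p)/k)/50,2),-1,1);w=np.round(-(Y-yaw)/k/90,2)
            p=p+A@(q*50);yaw-=w*90
            f=lambda v:('%g'%(v+0.0))
            rows.append('[%g,[%s],[0,0,%s]]'%(j,','.join(map(f,q)),f(w)))
    for i in range(0,len(rows),8): print('['+','.join(rows[i:i+8])+']')
    print('end',p.round(1),round(yaw,1))
E
python3 - <<'E'
from h import *
d=img('top');p=d['pixels']
m=(p.max(2)<95).astype(np.uint8);m[:150]=0;m[225:]=0;m[:,:150]=0;m[:,330:]=0
print([ (c.round(1),np.round(s),round(y,1)) for c,s,y in [rect(d,cv2.morphologyEx(m,cv2.MORPH_CLOSE,np.ones((31,31))) >0,14)]])
print([ray(d,q,14)[:2].round(1) for q in [(181,160),(309,168),(306,216),(177,208)]])
plan([(655,36,120,179.3,1),(655,36,50,179.3,1),(655,36,18,179.3,1,2),(655,36,18,179.3,-1,5)])
E
```

```text
[(array([648.5,  33.6], dtype=float32), array([337., 142.], dtype=float32), np.float32(84.4))]
[array([734.4, 196.4]), array([ 703.5, -142.8]), array([ 574.4, -130. ]), array([604.5, 204.4])]
t 2.2 at [266.  565.5 222.7] yaw 154.8 w 87.7 F [ 0.5  0.1 -0.7]
[[1,[-0.82,-0.45,0.15],[0,0,-0.02]],[1,[-0.81,-0.47,0.15],[0,0,-0.02]],[1,[-0.8,-0.5,0.15],[0,0,-0.02]],[1,[-0.78,-0.52,0.15],[0,0,-0.02]],[1,[-0.76,-0.55,0.15],[0,0,-0.02]],[1,[-0.74,-0.57,0.14],[0,0,-0.02]],[1,[-0.73,-0.6,0.15],[0,0,-0.02]],[1,[-0.71,-0.62,0.14],[0,0,-0.02]]]
[[1,[-0.69,-0.64,0.15],[0,0,-0.02]],[1,[-0.67,-0.66,0.14],[0,0,-0.02]],[1,[-0.64,-0.68,0.15],[0,0,-0.02]],[1,[-0.62,-0.7,0.14],[0,0,-0.02]],[1,[-0.6,-0.72,0.15],[0,0,-0.02]],[1,[-0.59,-0.74,0.14],[0,0,-0.01]],[1,[0,0,0.7],[0,0,0]],[1,[0,0,0.7],[0,0,0]]]
[[1,[0,0,0.32],[0,0,0]],[1,[0,0,0.32],[0,0,0]],[-1,[0,0,0],[0,0,0]],[-1,[0,0,0],[0,0,0]],[-1,[0,0,0],[0,0,0]],[-1,[0,0,0],[0,0,0]],[-1,[0,0,0],[0,0,0]]]
end [655.2  35.8  18.2] 179.1
```

apply_moves(
  targets=[
    [1,[-0.82,-0.45,0.15],[0,0,-0.02]],
    [1,[-0.81,-0.47,0.15],[0,0,-0.02]],
    [1,[-0.8,-0.5,0.15],[0,0,-0.02]],
    [1,[-0.78,-0.52,0.15],[0,0,-0.02]],
    [1,[-0.76,-0.55,0.15],[0,0,-0.02]],
    [1,[-0.74,-0.57,0.14],[0,0,-0.02]],
    [1,[-0.73,-0.6,0.15],[0,0,-0.02]],
    [1,[-0.71,-0.62,0.14],[0,0,-0.02]],
  ],
)

```text
t: 3.2
ee_pos: [489.2, 261.5, 163.6]
orientation: [0.294, 3.127, 0.0]
ft_force: [0.2, 0.9, 0.1]
width: 87.5
grasp_force: 0.0
```

apply_moves(
  targets=[
    [1,[-0.69,-0.64,0.15],[0,0,-0.02]],
    [1,[-0.67,-0.66,0.14],[0,0,-0.02]],
    [1,[-0.64,-0.68,0.15],[0,0,-0.02]],
    [1,[-0.62,-0.7,0.14],[0,0,-0.02]],
    [1,[-0.6,-0.72,0.15],[0,0,-0.02]],
    [1,[-0.59,-0.74,0.14],[0,0,-0.01]],
    [1,[0,0,0],[0,0,0]],
    [1,[0,0,0],[0,0,0]],
  ],
)

```text
t: 4.2
ee_pos: [654.6, 35.9, 119.9]
orientation: [-0.026, -3.141, -0.0]
ft_force: [0.2, 0.2, -0.2]
width: 87.7
grasp_force: 0.0
```

apply_moves(
  targets=[
    [1,[0,0,0.9],[0,0,0]],
    [1,[0,0,0.9],[0,0,0]],
    [1,[0,0,0.24],[0,0,0]],
    [-1,[0,0,0],[0,0,0]],
    [-1,[0,0,0],[0,0,0]],
    [-1,[0,0,0],[0,0,0]],
    [-1,[0,0,0],[0,0,0]],
    [-1,[0,0,0],[0,0,0]],
  ],
)

```text
t: 5.2
ee_pos: [655.6, 35.7, 18.9]
orientation: [0.025, 3.14, 0.0]
ft_force: [-1.2, -0.4, 5.1]
width: 45.7
grasp_force: 29.9
```

apply_moves(
  targets=[
    [-1,[0,0,-0.3],[0,0,0]],
    [-1,[0,0,-0.7],[0,0,0]],
    [-1,[0,0,-0.7],[0,0,0]],
    [-1,[0,0,0],[0,0,0]],
  ],
)

```text
t: 5.7
ee_pos: [657.4, 35.8, 106.7]
orientation: [0.025, 3.136, 0.0]
ft_force: [0.2, -0.1, -2.0]
width: 46.1
grasp_force: 29.9
```

```bash
python3 - <<'E'
from h import *
plan([(540,366,80,76,-1),(540,366,30,76,-1,2),(540,366,8.5,76,-1,2),(540,366,8.5,76,-1,1),(540,366,8.5,76,1,3),(540,366,90,76,1)])
E
```

```text
t 5.7 at [657.4  35.8 106.7] yaw 179.1 w 46.1 F [ 0.2 -0.1 -2. ]
[[-1,[0.25,0.66,0.05],[0,0,0.11]],[-1,[0.35,0.6,0.05],[0,0,0.12]],[-1,[0.46,0.53,0.05],[0,0,0.11]],[-1,[0.55,0.44,0.05],[0,0,0.12]],[-1,[0.62,0.33,0.06],[0,0,0.11]],[-1,[0.66,0.22,0.05],[0,0,0.12]],[-1,[0.7,0.09,0.06],[0,0,0.11]],[-1,[0.7,-0.03,0.05],[0,0,0.12]]]
[[-1,[0.68,-0.16,0.06],[0,0,0.11]],[-1,[0.64,-0.27,0.05],[0,0,0.12]],[-1,[0,0,0.5],[0,0,0]],[-1,[0,0,0.5],[0,0,0]],[-1,[0,0,0.22],[0,0,0]],[-1,[0,0,0.21],[0,0,0]],[-1,[0,0,0],[0,0,0]],[1,[0,0,0],[0,0,0]]]
[[1,[0,0,0],[0,0,0]],[1,[0,0,0],[0,0,0]],[1,[0,0,-0.81],[0,0,0]],[1,[0,0,-0.82],[0,0,0]]]
end [540.1 365.8  90.2] 75.6
```

apply_moves(
  targets=[
    [-1,[0.25,0.66,0.05],[0,0,0.11]],
    [-1,[0.35,0.6,0.05],[0,0,0.118]],
    [-1,[0.46,0.53,0.05],[0,0,0.11]],
    [-1,[0.55,0.44,0.05],[0,0,0.118]],
    [-1,[0.62,0.33,0.06],[0,0,0.11]],
    [-1,[0.66,0.22,0.05],[0,0,0.118]],
    [-1,[0.7,0.09,0.06],[0,0,0.11]],
    [-1,[0.7,-0.03,0.05],[0,0,0.118]],
  ],
)

```text
t: 6.7
ee_pos: [558.5, 300.2, 80.8]
orientation: [-2.088, -2.346, 0.003]
ft_force: [0.5, -0.4, -0.1]
width: 46.1
grasp_force: 29.9
```

apply_moves(
  targets=[
    [-1,[0.68,-0.16,0.06],[0,0,0.11]],
    [-1,[0.64,-0.27,0.05],[0,0,0.118]],
    [-1,[0,0,0.5],[0,0,0]],
    [-1,[0,0,0.5],[0,0,0]],
    [-1,[0,0,0.22],[0,0,0]],
    [-1,[0,0,0.21],[0,0,0]],
    [-1,[0,0,0],[0,0,0]],
    [1,[0,0,0],[0,0,0]],
  ],
)

```text
t: 7.7
ee_pos: [536.3, 365.1, 5.6]
orientation: [2.467, 1.945, 0.002]
ft_force: [0.5, -0.3, 0.2]
width: 52.9
grasp_force: 0.0
```

apply_moves(
  targets=[
    [1,[0,0,0],[0,0,0]],
    [1,[0,0,0],[0,0,0]],
    [1,[0,0,-0.8],[0,0,0]],
    [1,[0,0,-0.8],[0,0,0]],
    [1,[0,0,-0.8],[0,0,0]],
  ],
)

```text
t: 8.32
ee_pos: [535.8, 364.8, 126.3]
orientation: [2.467, 1.945, -0.0]
ft_force: [1.2, -0.3, 0.5]
width: 87.9
grasp_force: 0.0
```

```bash
cat >> h.py <<'E'
def seg(save=None):
    d=img('top',save);p=d['pixels'];hsv=cv2.cvtColor(p,cv2.COLOR_BGR2HSV)
    m=((hsv[...,1]<70)&(hsv[...,2]>120)).astype(np.uint8);m[:145]=0;m[400:]=0
    n,l,st,ce=cv2.connectedComponentsWithStats(m)
    for i in range(1,n):
        if 60<st[i,4]<700:
            for z in(38,9):
                c,s,y=rect(d,l==i,z);print(ce[i].round(),'z',z,c.round(1),np.round(s),round(y),end=' | ')
            print()
E
python3 - <<'E'
from h import *
seg('b');look(['pin','mat'])
# grip square: sides at 31 deg; tool y along 121 / 31
print('A');plan([(463,212,100,121,1),(463,212,50,121,1),(463,212,12,121,1,2),(463,212,12,121,-1,4),(463,212,12,121,1,3),(463,212,60,121,1),(463,212,60,31,1),(463,212,12,31,1,2),(463,212,12,31,-1,5),(463,212,100,31,-1)])
E
```

```text
[ 27. 180.] z 38 [680.7 579.3] [136.  19.] 37 | [ 27. 180.] z 9 [689.1 597.9] [140.  19.] 37 | 
[368. 209.] z 38 [ 582.7 -287.1] [61. 36.] 146 | [368. 209.] z 9 [ 588.3 -293.6] [63. 37.] 146 | 
[ 84. 226.] z 38 [558.9 430.2] [108.  10.] 167 | [ 84. 226.] z 9 [563.8 444.5] [111.  10.] 167 | 
[291. 238.] z 38 [516.5 -88.7] [55. 55.] 133 | [291. 238.] z 9 [520.2 -89.5] [57. 57.] 133 | 
[231. 239.] z 38 [515.8  61.7] [48. 45.] 180 | [231. 239.] z 9 [519.4  65.3] [50. 47.] 180 | 
[416. 244.] z 38 [ 491.5 -401.1] [36. 35.] 175 | [416. 244.] z 9 [ 494.4 -411. ] [37. 36.] 175 | 
[337. 255.] z 38 [ 470.2 -202.5] [52. 52.] 43 | [337. 255.] z 9 [ 472.5 -206.6] [54. 53.] 43 | 
[171. 262.] z 38 [463.2 211.9] [52. 52.] 122 | [171. 262.] z 9 [465.3 219.8] [54. 53.] 122 | 
[391. 284.] z 38 [ 395.3 -332.3] [66. 40.] 36 | [391. 284.] z 9 [ 395.4 -340.2] [68. 41.] 36 | 
[117. 302.] z 38 [370.2 341.6] [39. 38.] 88 | [117. 302.] z 9 [369.6 353.3] [41. 39.] 88 | 
mat 0.94 bbox [ 73 212 160 257] c [539.5 357.6] size [187.  94.] yaw 76.2
A
t 8.53 at [536.2 365.1 125.8] yaw 76.5 w 87.8 F [-0.7 -0.6  0.9]
[[1
[... 193 characters left out ...]
,0,0.5],[0,0,0]],[1,[0,0,0.38],[0,0,0]]]
[[1,[0,0,0.38],[0,0,0]],[-1,[0,0,0],[0,0,0]],[-1,[0,0,0],[0,0,0]],[-1,[0,0,0],[0,0,0]],[-1,[0,0,0],[0,0,0]],[1,[0,0,0],[0,0,0]],[1,[0,0,0],[0,0,0]],[1,[0,0,0],[0,0,0]]]
[[1,[0,0,-0.48],[0,0,0]],[1,[0,0,-0.48],[0,0,0]],[1,[0,0,0],[0,0,0.11]],[1,[0,0,0],[0,0,0.11]],[1,[0,0,0],[0,0,0.11]],[1,[0,0,0],[0,0,0.11]],[1,[0,0,0],[0,0,0.11]],[1,[0,0,0],[0,0,0.11]]]
[[1,[0,0,0],[0,0,0.11]],[1,[0,0,0],[0,0,0.11]],[1,[0,0,0],[0,0,0.12]],[1,[0,0,0.48],[0,0,0]],[1,[0,0,0.48],[0,0,0]],[-1,[0,0,0],[0,0,0]],[-1,[0,0,0],[0,0,0]],[-1,[0,0,0],[0,0,0]]]
[[-1,[0,0,0],[0,0,0]],[-1,[0,0,0],[0,0,0]],[-1,[0,0,-0.88],[0,0,0]],[-1,[0,0,-0.88],[0,0,0]]]
end [462.9 212.1  99.8] 30.6
```

View pics/b.png

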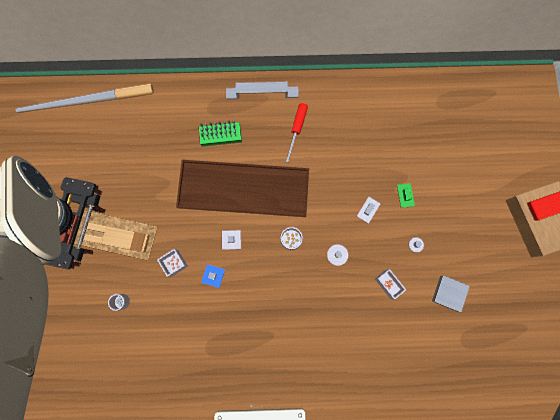

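apply_moves(
  targets=[
    [1,[-0.66,-0.14,0.1],[0,0,-0.1]],
    [1,[-0.63,-0.24,0.1],[0,0,-0.1]],
    [1,[-0.59,-0.34,0.11],[0,0,-0.1]],
    [1,[-0.53,-0.43,0.1],[0,0,-0.1]],
    [1,[-0.45,-0.51,0.11],[0,0,-0.09]],
    [1,[0,0,0.5],[0,0,0]],
    [1,[0,0,0.5],[0,0,0]],
    [1,[0,0,0.38],[0,0,0]],
  ],
)

```text
t: 9.52
ee_pos: [461.0, 211.1, 27.8]
orientation: [-1.556, -2.727, 0.005]
ft_force: [-0.9, -0.1, 0.0]
width: 87.7
grasp_force: 0.0
```

apply_moves(
  targets=[
    [1,[0,0,0.38],[0,0,0]],
    [-1,[0,0,0],[0,0,0]],
    [-1,[0,0,0],[0,0,0]],
    [-1,[0,0,0],[0,0,0]],
    [-1,[0,0,0],[0,0,0]],
  ],
)

```text
t: 10.15
ee_pos: [463.2, 212.2, 11.8]
orientation: [1.556, 2.728, 0.002]
ft_force: [1.3, 0.1, -0.7]
width: 51.6
grasp_force: 0.4
```

apply_moves(
  targets=[
    [1,[0,0,0],[0,0,0]],
    [1,[0,0,0],[0,0,0]],
    [1,[0,0,0],[0,0,0]],
    [1,[0,0,-0.48],[0,0,0]],
    [1,[0,0,-0.48],[0,0,0]],
  ],
)

```text
t: 10.78
ee_pos: [462.3, 211.8, 59.4]
orientation: [-1.556, -2.728, 0.001]
ft_force: [-0.6, -0.6, 0.2]
width: 87.8
grasp_force: 0.0
```

apply_moves(
  targets=[
    [1,[0,0,0],[0,0,0.11]],
    [1,[0,0,0],[0,0,0.11]],
    [1,[0,0,0],[0,0,0.11]],
    [1,[0,0,0],[0,0,0.11]],
    [1,[0,0,0],[0,0,0.11]],
    [1,[0,0,0],[0,0,0.11]],
    [1,[0,0,0],[0,0,0.11]],
    [1,[0,0,0],[0,0,0.11]],
  ],
)

```text
t: 11.78
ee_pos: [462.5, 212.0, 59.1]
orientation: [2.942, 1.102, -0.0]
ft_force: [-0.7, 0.4, 0.2]
width: 87.4
grasp_force: 0.0
```

apply_moves(
  targets=[
    [1,[0,0,0],[0,0,0.115]],
    [1,[0,0,0.48],[0,0,0]],
    [1,[0,0,0.48],[0,0,0]],
    [-1,[0,0,0],[0,0,0]],
    [-1,[0,0,0],[0,0,0]],
    [-1,[0,0,0],[0,0,0]],
    [-1,[0,0,0],[0,0,0]],
    [-1,[0,0,0],[0,0,0]],
  ],
)

```text
t: 12.78
ee_pos: [463.1, 212.2, 11.8]
orientation: [-3.027, -0.841, -0.002]
ft_force: [-0.6, -0.7, 6.2]
width: 49.3
grasp_force: 30.0
```

apply_moves(
  targets=[
    [-1,[0,0,0],[0,0,0]],
    [-1,[0,0,-0.5],[0,0,0]],
    [-1,[0,0,-0.8],[0,0,0]],
    [-1,[0,0,0],[0,0,0]],
    [-1,[0,0,0],[0,0,0]],
  ],
)

```text
t: 13.4
ee_pos: [462.1, 211.8, 75.6]
orientation: [3.027, 0.841, -0.001]
ft_force: [0.4, -0.9, -2.1]
width: 49.9
grasp_force: 30.0
```

```bash
cat >> h.py <<'E'
SLOT={'small':(663.4,151.6),'sq':(657.1,71.9),'big':(650.9,-7.9),'obl':(644.6,-87.6)}
def place(s,yaw,zt=16.5,j=0.5): # tin gripped at TCP z 12 above its base
    x,y=SLOT[s]; return [(x,y,80,yaw,-1),(x,y,40,yaw,-1),(x,y,zt,yaw,-1,2),(x,y,zt,yaw,-1,1),(x,y,zt,yaw,j,3),(x,y,90,yaw,j)]
E
python3 - <<'E'
from h import *
plan(place('sq',85.5))
E
```

```text
t 13.4 at [462.1 211.8  75.6] yaw 31.1 w 49.9 F [ 0.4 -0.9 -2.1]
[[-1,[0.32,0.73,-0.01],[0,0,-0.1]],[-1,[0.2,0.78,-0.02],[0,0,-0.1]],[-1,[0.07,0.8,-0.01],[0,0,-0.1]],[-1,[-0.05,0.8,-0.02],[0,0,-0.1]],[-1,[-0.18,0.78,-0.01],[0,0,-0.1]],[-1,[-0.29,0.74,-0.02],[0,0,-0.1]],[-1,[0,0,0.8],[0,0,0]],[-1,[0,0,0.24],[0,0,0]]]
[[-1,[0,0,0.23],[0,0,0]],[-1,[0,0,0],[0,0,0]],[0.5,[0,0,0],[0,0,0]],[0.5,[0,0,0],[0,0,0]],[0.5,[0,0,0],[0,0,0]],[0.5,[0,0,-0.73],[0,0,0]],[0.5,[0,0,-0.74],[0,0,0]]]
end [657.3  72.   90.1] 85.1
```

apply_moves(
  targets=[
    [-1,[0.32,0.73,-0.01],[0,0,-0.1]],
    [-1,[0.2,0.78,-0.02],[0,0,-0.1]],
    [-1,[0.07,0.8,-0.01],[0,0,-0.1]],
    [-1,[-0.05,0.8,-0.02],[0,0,-0.1]],
    [-1,[-0.18,0.78,-0.01],[0,0,-0.1]],
    [-1,[-0.29,0.74,-0.02],[0,0,-0.1]],
    [-1,[0,0,0],[0,0,0]],
    [-1,[0,0,0.8],[0,0,0]],
  ],
)

```text
t: 14.4
ee_pos: [659.2, 72.3, 41.2]
orientation: [2.316, 2.119, 0.004]
ft_force: [0.8, -0.4, -2.7]
width: 49.8
grasp_force: 30.0
```

apply_moves(
  targets=[
    [-1,[0,0,0.24],[0,0,0]],
    [-1,[0,0,0.23],[0,0,0]],
    [-1,[0,0,0],[0,0,0]],
    [-1,[0,0,0],[0,0,0]],
  ],
)

```text
t: 14.9
ee_pos: [658.2, 72.5, 17.7]
orientation: [2.315, 2.123, 0.001]
ft_force: [-0.5, 0.6, -1.5]
width: 50.1
grasp_force: 30.0
```

apply_moves(
  targets=[
    [0.5,[0,0,0],[0,0,0]],
    [0.5,[0,0,0],[0,0,0]],
    [0.5,[0,0,0],[0,0,0]],
    [0.5,[0,0,-0.73],[0,0,0]],
    [0.5,[0,0,-0.74],[0,0,0]],
    [0.5,[0,0,0],[0,0,0]],
  ],
)

```text
t: 15.65
ee_pos: [660.2, 72.4, 94.0]
orientation: [2.313, 2.121, 0.008]
ft_force: [-0.7, 0.2, -0.5]
width: 65.9
grasp_force: 0.0
```

```bash
cat >> h.py <<'E'
def pick_lid(x,y,ya,yb,j=0.5,zp=11):
    """squeeze at tool yaw ya, then again at yb, lift"""
    return [(x,y,90,ya,j),(x,y,45,ya,j),(x,y,zp,ya,j,2),(x,y,zp,ya,-1,5),(x,y,zp,ya,j,2),(x,y,45,ya,j),(x,y,45,yb,j),(x,y,zp,yb,j,2),(x,y,zp,yb,-1,6),(x,y,90,yb,-1,3)]
E
python3 - <<'E'
from h import *
plan(pick_lid(519.4,65.3,90,0))
E
```

```text
t 15.65 at [660.2  72.4  94. ] yaw 85.0 w 65.9 F [-0.7  0.2 -0.5]
[[0.5,[-0.13,-0.93,0.03],[0,0,-0.02]],[0.5,[-0.1,-0.93,0.03],[0,0,-0.02]],[0.5,[-0.07,-0.94,0.02],[0,0,-0.02]],[0.5,[0,0,0.9],[0,0,0]],[0.5,[0,0,0.34],[0,0,0]],[0.5,[0,0,0.34],[0,0,0]],[-1,[0,0,0],[0,0,0]],[-1,[0,0,0],[0,0,0]]]
[[-1,[0,0,0],[0,0,0]],[-1,[0,0,0],[0,0,0]],[-1,[0,0,0],[0,0,0]],[0.5,[0,0,0],[0,0,0]],[0.5,[0,0,0],[0,0,0]],[0.5,[0,0,-0.68],[0,0,0]],[0.5,[0,0,0],[0,0,0.11]],[0.5,[0,0,0],[0,0,0.11]]]
[[0.5,[0,0,0],[0,0,0.11]],[0.5,[0,0,0],[0,0,0.11]],[0.5,[0,0,0],[0,0,0.11]],[0.5,[0,0,0],[0,0,0.11]],[0.5,[0,0,0],[0,0,0.11]],[0.5,[0,0,0],[0,0,0.12]],[0.5,[0,0,0],[0,0,0.11]],[0.5,[0,0,0.34],[0,0,0]]]
[[0.5,[0,0,0.34],[0,0,0]],[-1,[0,0,0],[0,0,0]],[-1,[0,0,0],[0,0,0]],[-1,[0,0,0],[0,0,0]],[-1,[0,0,0],[0,0,0]],[-1,[0,0,0],[0,0,0]],[-1,[0,0,0],[0,0,0]],[-1,[0,0,-0.53],[0,0,0]]]
[[-1,[0,0,-0.52],[0,0,0]],[-1,[0,0,-0.53],[0,0,0]]]
end [519.5  65.1  90. ] 0.4
```

apply_moves(
  targets=[
    [0.5,[-0.13,-0.93,0.03],[0,0,-0.02]],
    [0.5,[-0.1,-0.93,0.03],[0,0,-0.02]],
    [0.5,[-0.07,-0.94,0.02],[0,0,-0.02]],
    [0.5,[0,0,0.9],[0,0,0]],
    [0.5,[0,0,0.34],[0,0,0]],
    [0.5,[0,0,0.34],[0,0,0]],
    [-1,[0,0,0],[0,0,0]],
    [-1,[0,0,0],[0,0,0]],
  ],
)

```text
t: 16.65
ee_pos: [517.9, 65.0, 8.0]
orientation: [2.212, 2.23, 0.001]
ft_force: [0.7, 0.5, 0.8]
width: 49.0
grasp_force: 0.1
```

apply_moves(
  targets=[
    [-1,[0,0,0],[0,0,0]],
    [-1,[0,0,0],[0,0,0]],
    [-1,[0,0,0],[0,0,0]],
  ],
)

```text
t: 17.02
ee_pos: [517.4, 64.9, 8.1]
orientation: [2.212, 2.23, 0.001]
ft_force: [-0.6, 0.2, 2.1]
width: 46.6
grasp_force: 30.0
```

apply_moves(
  targets=[
    [0.5,[0,0,0],[0,0,0]],
    [0.5,[0,0,0],[0,0,0]],
    [0.5,[0,0,-0.68],[0,0,0]],
    [0.5,[0,0,0],[0,0,0.11]],
    [0.5,[0,0,0],[0,0,0.11]],
    [0.5,[0,0,0],[0,0,0.11]],
    [0.5,[0,0,0],[0,0,0.11]],
    [0.5,[0,0,0],[0,0,0.11]],
  ],
)

```text
t: 18.02
ee_pos: [517.1, 64.9, 41.7]
orientation: [-2.946, -1.091, 0.0]
ft_force: [0.2, -0.5, 0.2]
width: 66.0
grasp_force: 0.0
```

apply_moves(
  targets=[
    [0.5,[0,0,0],[0,0,0.11]],
    [0.5,[0,0,0],[0,0,0.11]],
    [0.5,[0,0,0],[0,0,0.115]],
    [0.5,[0,0,0],[0,0,0.115]],
    [0.5,[0,0,0.34],[0,0,0]],
    [0.5,[0,0,0.34],[0,0,0]],
    [-1,[0,0,0],[0,0,0]],
    [-1,[0,0,0],[0,0,0]],
  ],
)

```text
t: 19.02
ee_pos: [516.9, 64.9, 7.2]
orientation: [3.141, 0.014, -0.002]
ft_force: [-1.0, 0.1, 0.3]
width: 49.3
grasp_force: 0.0
```

apply_moves(
  targets=[
    [-1,[0,0,0],[0,0,0]],
    [-1,[0,0,0],[0,0,0]],
    [-1,[0,0,0],[0,0,0]],
  ],
)

```text
t: 19.4
ee_pos: [517.4, 65.0, 8.0]
orientation: [-3.142, -0.013, -0.001]
ft_force: [0.1, -0.5, -0.9]
width: 46.8
grasp_force: 30.0
```

apply_moves(
  targets=[
    [-1,[0,0,-0.53],[0,0,0]],
    [-1,[0,0,-0.52],[0,0,0]],
    [-1,[0,0,-0.53],[0,0,0]],
    [-1,[0,0,0],[0,0,0]],
    [-1,[0,0,0],[0,0,0]],
  ],
)

```text
t: 20.02
ee_pos: [516.8, 64.9, 86.2]
orientation: [3.141, 0.012, -0.001]
ft_force: [0.1, -0.4, -0.7]
width: 46.9
grasp_force: 30.0
```

```bash
cat >> h.py <<'E'
def put_lid(s,x,y,yaw,zp=11):
    zs=4+32+zp   # TCP when seated
    return [(x,y,95,yaw,-1),(x,y,95,yaw,-1,2),(x,y,zs+9,yaw,-1,2),(x,y,zs,yaw,-1,4),(x,y,zs-1,yaw,-1,1)]
E
python3 - <<'E'
from h import *
plan(put_lid('sq',658,72.3,-4.8))
seg('c')
E
```

```text
t 20.02 at [516.8  64.9  86.2] yaw 0.5 w 46.9 F [ 0.1 -0.4 -0.7]
[[-1,[0.94,-0.04,-0.06],[0,0,0.02]],[-1,[0.94,-0.07,-0.06],[0,0,0.02]],[-1,[0.94,-0.1,-0.06],[0,0,0.02]],[-1,[0,0,0],[0,0,0]],[-1,[0,0,0],[0,0,0]],[-1,[0,0,0.39],[0,0,0]],[-1,[0,0,0.39],[0,0,0]],[-1,[0,0,0.05],[0,0,0]]]
[[-1,[0,0,0.04],[0,0,0]],[-1,[0,0,0.05],[0,0,0]],[-1,[0,0,0.04],[0,0,0]],[-1,[0,0,0.02],[0,0,0]]]
end [658.1  72.   46.2] -4.9
[237. 208.] z 38 [594.4  45. ] [117.   6.] 6 | [237. 208.] z 9 [600.3  48.1] [121.   6.] 6 | 
[368. 210.] z 38 [ 582.6 -287.3] [61. 36.] 146 | [368. 210.] z 9 [ 588.2 -293.8] [63. 37.] 146 | 
[291. 238.] z 38 [516.5 -88.7] [55. 53.] 88 | [291. 238.] z 9 [520.2 -89.5] [57. 55.] 88 | 
[416. 244.] z 38 [ 491.5 -401.1] [36. 35.] 175 | [416. 244.] z 9 [ 494.4 -411. ] [37. 36.] 175 | 
[337. 255.] z 38 [ 470.2 -202.5] [52. 52.] 43 | [337. 255.] z 9 [ 472.5 -206.6] [54. 53.] 43 | 
[391. 284.] z 38 [ 395.3 -332.2] [65. 40.] 36 | [391. 284.] z 9 [ 395.5 -340.1] [67. 41.] 36 |
```

View pics/c.png

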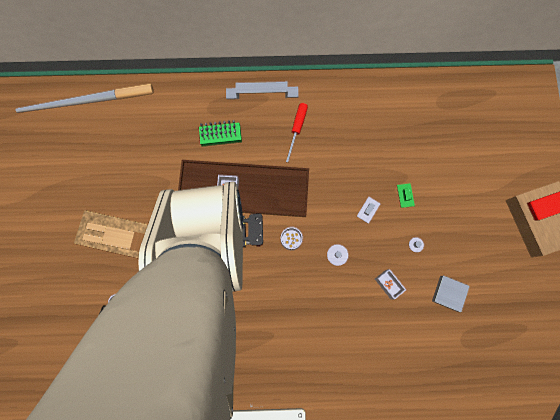

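Measured z was 8, not 11, so the fingers gripped the 48 mm flange instead of the knob; the picture shows the square tin in the tray at (228,180). I'll set the lid back down and regrasp the knob 3.5 mm higher.

apply_moves(
  targets=[
    [-1,[0,0,0.6],[0,0,0]],
    [-1,[0,0,0.6],[0,0,0]],
    [-1,[0,0,0.36],[0,0,0]],
    [-1,[0,0,0],[0,0,0]],
    [0.5,[0,0,0],[0,0,0]],
    [0.5,[0,0,0],[0,0,0]],
    [0.5,[0,0,-0.08],[0,0,0]],
    [0.5,[0,0,0],[0,0,0]],
  ],
)

```text
t: 21.08
ee_pos: [517.7, 65.0, 13.5]
orientation: [-3.141, -0.012, -0.002]
ft_force: [-0.4, -0.1, 0.3]
width: 65.6
grasp_force: 0.0
```

apply_moves(
  targets=[
    [-1,[0,0,0],[0,0,0]],
    [-1,[0,0,0],[0,0,0]],
    [-1,[0,0,0],[0,0,0]],
    [-1,[0,0,0],[0,0,0]],
    [-1,[0,0,0],[0,0,0]],
    [-1,[0,0,0],[0,0,0]],
    [-1,[0,0,0],[0,0,0]],
    [-1,[0,0,0],[0,0,0]],
  ],
)

```text
t: 22.08
ee_pos: [517.2, 64.9, 12.7]
orientation: [3.142, 0.012, -0.0]
ft_force: [-0.4, 0.2, 0.4]
width: 15.5
grasp_force: 30.0
```

apply_moves(
  targets=[
    [-1,[0,0,-0.5],[0,0,0]],
    [-1,[0,0,-0.6],[0,0,0]],
    [-1,[0,0,-0.5],[0,0,0]],
    [-1,[0,0,0],[0,0,0]],
    [-1,[0,0,0],[0,0,0]],
    [-1,[0,0,0],[0,0,0]],
  ],
)

```text
t: 22.82
ee_pos: [516.4, 64.8, 91.6]
orientation: [3.141, 0.012, -0.003]
ft_force: [0.3, 0.6, -0.5]
width: 15.8
grasp_force: 30.0
```

```bash
python3 - <<'E'
from h import *
plan(put_lid('sq',658,72.3,-4.8,11.5))
E
```

```text
t 22.82 at [516.4  64.8  91.6] yaw 0.4 w 15.8 F [ 0.3  0.6 -0.5]
[[-1,[0.94,-0.04,-0.02],[0,0,0.02]],[-1,[0.94,-0.07,-0.02],[0,0,0.02]],[-1,[0.95,-0.11,-0.03],[0,0,0.02]],[-1,[0,0,0],[0,0,0]],[-1,[0,0,0],[0,0,0]],[-1,[0,0,0.39],[0,0,0]],[-1,[0,0,0.38],[0,0,0]],[-1,[0,0,0.05],[0,0,0]]]
[[-1,[0,0,0.04],[0,0,0]],[-1,[0,0,0.05],[0,0,0]],[-1,[0,0,0.04],[0,0,0]],[-1,[0,0,0.02],[0,0,0]]]
end [658.2  72.5  46.6] -5.0
```

apply_moves(
  targets=[
    [-1,[0.94,-0.04,-0.02],[0,0,0.02]],
    [-1,[0.94,-0.07,-0.02],[0,0,0.02]],
    [-1,[0.95,-0.11,-0.03],[0,0,0.02]],
    [-1,[0,0,0],[0,0,0]],
    [-1,[0,0,0.38],[0,0,0]],
    [-1,[0,0,0.37],[0,0,0]],
    [-1,[0,0,0],[0,0,0]],
    [-1,[0,0,0],[0,0,0]],
  ],
)

```text
t: 23.82
ee_pos: [658.5, 72.6, 58.4]
orientation: [3.139, -0.135, -0.001]
ft_force: [0.2, 0.0, -0.4]
width: 15.5
grasp_force: 30.0
```

```bash
python3 - <<'E'
from h import *
plan([])
ctrl.get_image('top')
plan([])
ctrl.get_image('top')
plan([])
E
```

```text
t 23.82 at [658.5  72.6  58.4] yaw -4.9 w 15.5 F [ 0.2  0.  -0.4]
end [658.5  72.6  58.4] -4.9
t 23.88 at [659.   72.6  59. ] yaw -4.9 w 15.4 F [ 0.3  0.6 -0.6]
end [659.   72.6  59. ] -4.9
t 23.93 at [659.3  72.6  59.3] yaw -4.9 w 15.5 F [-0.4  0.2 -0.3]
end [659.3  72.6  59.3] -4.9
```

apply_moves(
  targets=[
    [-1,[0,0,0.05],[0,0,0]],
    [-1,[0,0,0.05],[0,0,0]],
    [-1,[0,0,0.05],[0,0,0]],
    [-1,[0,0,0.05],[0,0,0]],
    [-1,[0,0,0.03],[0,0,0]],
    [-1,[0,0,0],[0,0,0]],
    [-1,[0,0,0],[0,0,0]],
  ],
)

```text
t: 24.8
ee_pos: [659.0, 72.6, 48.6]
orientation: [3.139, -0.136, 0.0]
ft_force: [-5.4, -1.6, 12.3]
width: 15.9
grasp_force: 30.0
```

apply_moves(
  targets=[
    [-0.3,[0,0,0],[0,0,0]],
    [-0.3,[0,0,0],[0,0,0]],
    [0,[0,0,-0.5],[0,0,0]],
    [1,[0,0,-0.7],[0,0,0]],
    [1,[0,0,0],[0,0,0]],
    [1,[0,0,0],[0,0,0]],
    [1,[0,0,0],[0,0,0]],
  ],
)

```text
t: 25.68
ee_pos: [658.0, 72.5, 105.7]
orientation: [3.138, -0.136, -0.004]
ft_force: [-0.6, 0.9, 0.7]
width: 77.5
grasp_force: 0.0
```

```bash
cat >> h.py <<'E'
def obsavg():
    print()
def pick_tin(x,y,ya,yb,j=1,zp=12):
    return [(x,y,100,ya,j),(x,y,55,ya,j),(x,y,zp,ya,j,2),(x,y,zp,ya,-1,6),(x,y,zp,ya,j,3),(x,y,60,ya,j),(x,y,60,yb,j),(x,y,zp,yb,j,2),(x,y,zp,yb,-1,6),(x,y,80,yb,-1,3),(x,y,80,yb,-1,2)]
E
python3 - <<'E'
from h import *
plan(pick_tin(370.2,341.7,30,120,j=0.6))
E
```

```text
t 25.68 at [658.   72.5 105.7] yaw -4.9 w 77.5 F [-0.6  0.9  0.7]
[[0.6,[-0.69,-0.54,0.01],[0,0,-0.04]],[0.6,[-0.65,-0.58,0.01],[0,0,-0.04]],[0.6,[-0.62,-0.62,0.01],[0,0,-0.04]],[0.6,[-0.57,-0.66,0.01],[0,0,-0.04]],[0.6,[-0.53,-0.7,0.01],[0,0,-0.05]],[0.6,[-0.48,-0.74,0.02],[0,0,-0.04]],[0.6,[-0.43,-0.76,0.01],[0,0,-0.05]],[0.6,[-0.37,-0.79,0.02],[0,0,-0.04]]]
[[0.6,[-0.32,-0.82,0.01],[0,0,-0.05]],[0.6,[0,0,0.9],[0,0,0]],[0.6,[0,0,0.43],[0,0,0]],[0.6,[0,0,0.43],[0,0,0]],[-1,[0,0,0],[0,0,0]],[-1,[0,0,0],[0,0,0]],[-1,[0,0,0],[0,0,0]],[-1,[0,0,0],[0,0,0]]]
[[-1,[0,0,0],[0,0,0]],[-1,[0,0,0],[0,0,0]],[0.6,[0,0,0],[0,0,0]],[0.6,[0,0,0],[0,0,0]],[0.6,[0,0,0],[0,0,0]],[0.6,[0,0,-0.96],[0,0,0]],[0.6,[0,0,0],[0,0,-0.11]],[0.6,[0,0,0],[0,0,-0.11]]]
[[0.6,[0,0,0],[0,0,-0.11]],[0.6,[0,0,0],[0,0,-0.11]],[0.6,[0,0,0],[0,0,-0.11]],[0.6,[0,0,0],[0,0,-0.11]],[0.6,[0,0,0],[0,0,-0.11]],[0.6,[0,0,0],[0,0,-0.11]],[0.6,[0,0,0],[0,0,-0.12]],[0.6,[0,0,0.48],[0,0,0]]]
[[0.6,[0,0,0.48],[0,0,0]],[-1,[0,0,0],[0,0,0]],[-1,[0,0,0],[0,0,0]],[-1,[0,0,0],[0,0,0]],[-1,[0,0,0],[0,0,0]],[-1,[0,0,0],[0,0,0]],[-1,[0,0,0],[0,0,0]],[-1,[0,0,-0.45],[0,0,0]]]
[[-1,[0,0,-0.45],[0,0,0]],[-1,[0,0,-0.46],[0,0,0]],[-1,[0,0,0],[0,0,0]],[-1,[0,0,0],[0,0,0]]]
end [370.  341.5  80.2] 120.2
```

apply_moves(
  targets=[
    [0.6,[-0.69,-0.54,0.01],[0,0,-0.04]],
    [0.6,[-0.65,-0.58,0.01],[0,0,-0.04]],
    [0.6,[-0.62,-0.62,0.01],[0,0,-0.04]],
    [0.6,[-0.57,-0.66,0.01],[0,0,-0.04]],
    [0.6,[-0.53,-0.7,0.01],[0,0,-0.05]],
    [0.6,[-0.48,-0.74,0.02],[0,0,-0.04]],
    [0.6,[-0.43,-0.76,0.01],[0,0,-0.05]],
    [0.6,[-0.37,-0.79,0.02],[0,0,-0.04]],
  ],
)

```text
t: 26.68
ee_pos: [401.7, 312.1, 101.4]
orientation: [3.062, 0.701, -0.002]
ft_force: [0.5, 0.6, -0.3]
width: 70.2
grasp_force: 0.0
```

apply_moves(
  targets=[
    [0.6,[-0.32,-0.82,0.01],[0,0,-0.05]],
    [0.6,[0,0,0],[0,0,0]],
    [0.6,[0,0,0.9],[0,0,0]],
    [0.6,[0,0,0.43],[0,0,0]],
    [0.6,[0,0,0.43],[0,0,0]],
    [0.6,[0,0,0],[0,0,0]],
  ],
)

```text
t: 27.42
ee_pos: [370.5, 340.0, 12.0]
orientation: [3.032, 0.814, -0.006]
ft_force: [-0.0, 1.1, -0.4]
width: 70.4
grasp_force: 0.0
```

apply_moves(
  targets=[
    [-1,[0,0,0],[0,0,0]],
    [-1,[0,0,0],[0,0,0]],
    [-1,[0,0,0],[0,0,0]],
    [-1,[0,0,0],[0,0,0]],
    [-1,[0,0,0],[0,0,0]],
    [-1,[0,0,0],[0,0,0]],
  ],
)

```text
t: 28.18
ee_pos: [371.3, 342.0, 14.3]
orientation: [-3.033, -0.817, -0.001]
ft_force: [-0.4, -0.9, 5.9]
width: 39.2
grasp_force: 30.0
```

apply_moves(
  targets=[
    [0.6,[0,0,0],[0,0,0]],
    [0.6,[0,0,0],[0,0,0]],
    [0.6,[0,0,0],[0,0,0]],
    [0.6,[0,0,-0.96],[0,0,0]],
    [0.6,[0,0,0],[0,0,-0.11]],
    [0.6,[0,0,0],[0,0,-0.11]],
    [0.6,[0,0,0],[0,0,-0.11]],
    [0.6,[0,0,0],[0,0,-0.11]],
  ],
)

```text
t: 29.18
ee_pos: [370.9, 341.6, 61.6]
orientation: [2.572, 1.804, -0.0]
ft_force: [0.5, 0.8, 0.3]
width: 70.7
grasp_force: 0.0
```

apply_moves(
  targets=[
    [0.6,[0,0,0],[0,0,-0.11]],
    [0.6,[0,0,0],[0,0,-0.11]],
    [0.6,[0,0,0],[0,0,-0.11]],
    [0.6,[0,0,0],[0,0,-0.11]],
    [0.6,[0,0,0],[0,0,-0.115]],
    [0.6,[0,0,0.48],[0,0,0]],
    [0.6,[0,0,0.48],[0,0,0]],
    [0.6,[0,0,0],[0,0,0]],
  ],
)

```text
t: 30.18
ee_pos: [369.9, 340.7, 12.4]
orientation: [-1.577, -2.716, 0.005]
ft_force: [-0.2, -0.4, -0.0]
width: 70.3
grasp_force: 0.0
```

apply_moves(
  targets=[
    [-1,[0,0,0],[0,0,0]],
    [-1,[0,0,0],[0,0,0]],
    [-1,[0,0,0],[0,0,0]],
    [-1,[0,0,0],[0,0,0]],
    [-1,[0,0,0],[0,0,0]],
    [-1,[0,0,0],[0,0,0]],
  ],
)

```text
t: 30.92
ee_pos: [371.5, 342.1, 14.4]
orientation: [1.578, 2.716, 0.002]
ft_force: [-0.6, -0.2, 7.2]
width: 40.0
grasp_force: 30.0
```

apply_moves(
  targets=[
    [-1,[0,0,-0.45],[0,0,0]],
    [-1,[0,0,-0.45],[0,0,0]],
    [-1,[0,0,-0.45],[0,0,0]],
    [-1,[0,0,0],[0,0,0]],
    [-1,[0,0,0],[0,0,0]],
    [-1,[0,0,0],[0,0,0]],
  ],
)

```text
t: 31.68
ee_pos: [370.4, 341.1, 80.2]
orientation: [-1.578, -2.716, 0.003]
ft_force: [-0.1, 0.3, -1.5]
width: 39.5
grasp_force: 30.0
```

```bash
python3 - <<'E'
from h import *
seg()
plan(place('small',85.5,16.5,0.3))
E
```

```text
[227. 185.] z 38 [657.5  72.2] [54. 51.] 175 | [227. 185.] z 9 [665.2  76.1] [55. 53.] 175 | 
[368. 209.] z 38 [ 582.8 -286.9] [61. 36.] 146 | [368. 209.] z 9 [ 588.4 -293.5] [63. 38.] 146 | 
[291. 238.] z 38 [516.5 -88.7] [55. 53.] 88 | [291. 238.] z 9 [520.2 -89.5] [57. 55.] 88 | 
[416. 244.] z 38 [ 491.5 -401.1] [36. 35.] 175 | [416. 244.] z 9 [ 494.4 -411. ] [37. 36.] 175 | 
[337. 255.] z 38 [ 470.2 -202.5] [52. 52.] 43 | [337. 255.] z 9 [ 472.5 -206.6] [54. 53.] 43 | 
[ 48. 287.] z 38 [410.4 503.7] [117.  17.] 46 | [ 48. 287.] z 9 [411.  520.1] [121.  18.] 46 | 
[391. 284.] z 38 [ 395.3 -332.3] [66. 40.] 36 | [391. 284.] z 9 [ 395.4 -340.2] [68. 41.] 36 | 
[106. 300.] z 38 [376.  371.9] [57. 30.] 69 | [106. 300.] z 9 [375.5 384.5] [58. 31.] 69 | 
t 31.73 at [370.5 341.2  80.2] yaw 119.7 w 39.7 F [ 0.   0.5 -1.3]
[[-1,[-0.77,0.4,0],[0,0,0.05]],[-1,[-0.74,0.46,0],[0,0,0.05]],[-1,[-0.7,0.52,0],[0,0,0.05]],[-1,[-0.66,0.57,0],[0,0,0.05]],[-1,[-0.61,0.62,0],[0,0,0.04]],[-1,[-0.58,0.66,0],[0,0,0.05]],[-1,[-0.52,0.7,0],[0,0,0.04]],[-1,[-0.47,0.74,0],[0,0,0.05]]]
[[-1,[0,0,0.8],[0,0,0]],[-1,[0,0,0.24],[0,0,0]],[-1,[0,0,0.23],[0,0,0]],[-1,[0,0,0],[0,0,0]],[0.3,[0,0,0],[0,0,0]],[0.3,[0,0,0],[0,0,0]],[0.3,[0,0,0],[0,0,0]],[0.3,[0,0,-0.73],[0,0,0]]]
[[0.3,[0,0,-0.74],[0,0,0]]]
end [663.6 151.8  90.2] 85.5
```

apply_moves(
  targets=[
    [-1,[-0.77,0.4,0],[0,0,0.05]],
    [-1,[-0.74,0.46,0],[0,0,0.05]],
    [-1,[-0.7,0.52,0],[0,0,0.05]],
    [-1,[-0.66,0.57,0],[0,0,0.05]],
    [-1,[-0.61,0.62,0],[0,0,0.04]],
    [-1,[-0.58,0.66,0],[0,0,0.05]],
    [-1,[-0.52,0.7,0],[0,0,0.04]],
    [-1,[-0.47,0.74,0],[0,0,0.05]],
  ],
)

```text
t: 32.72
ee_pos: [664.7, 151.2, 80.0]
orientation: [-2.309, -2.129, 0.002]
ft_force: [0.1, 0.8, -0.8]
width: 39.8
grasp_force: 30.0
```

apply_moves(
  targets=[
    [-1,[0,0,0],[0,0,0]],
    [-1,[0,0,0.8],[0,0,0]],
    [-1,[0,0,0],[0,0,0]],
    [-1,[0,0,0.22],[0,0,0]],
    [-1,[0,0,0.21],[0,0,0]],
    [-1,[0,0,0],[0,0,0]],
    [-1,[0,0,0],[0,0,0]],
    [-1,[0,0,0],[0,0,0]],
  ],
)

```text
t: 33.72
ee_pos: [664.5, 152.3, 20.2]
orientation: [2.307, 2.132, 0.001]
ft_force: [-0.4, 0.5, -0.4]
width: 39.7
grasp_force: 30.0
```

apply_moves(
  targets=[
    [0.3,[0,0,0],[0,0,0]],
    [0.3,[0,0,0],[0,0,0]],
    [0.3,[0,0,0],[0,0,0]],
    [0.3,[0,0,-0.73],[0,0,0]],
    [0.3,[0,0,-0.74],[0,0,0]],
    [0.3,[0,0,0],[0,0,0]],
    [0.3,[0,0,0],[0,0,0]],
    [0.3,[0,0,0],[0,0,0]],
  ],
)

```text
t: 34.72
ee_pos: [663.1, 152.0, 91.7]
orientation: [-2.306, -2.132, 0.003]
ft_force: [-0.1, 1.0, -0.3]
width: 56.6
grasp_force: 0.0
```

```bash
python3 - <<'E'
from h import *
# go to lid_small
plan(pick_lid(494.4,-411,0,90,0,12))
E
```

```text
t 34.73 at [663.1 152.   91.7] yaw 85.5 w 56.6 F [-0.1  1.  -0.3]
[[0,[-0.88,-0.19,0],[0,0,0.07]],[0,[-0.9,-0.09,0],[0,0,0.07]],[0,[-0.9,0.01,0],[0,0,0.07]],[0,[-0.9,0.11,0],[0,0,0.07]],[0,[-0.88,0.2,0],[0,0,0.07]],[0,[-0.85,0.3,0],[0,0,0.08]],[0,[-0.81,0.4,0],[0,0,0.07]],[0,[-0.76,0.49,0.01],[0,0,0.08]]]
[[0,[-0.69,0.58,0],[0,0,0.07]],[0,[-0.63,0.66,0.01],[0,0,0.08]],[0,[-0.54,0.73,0],[0,0,0.07]],[0,[-0.46,0.78,0.01],[0,0,0.08]],[0,[-0.35,0.83,0],[0,0,0.07]],[0,[0,0,0.9],[0,0,0]],[0,[0,0,0.33],[0,0,0]],[0,[0,0,0.33],[0,0,0]]]
[[-1,[0,0,0],[0,0,0]],[-1,[0,0,0],[0,0,0]],[-1,[0,0,0],[0,0,0]],[-1,[0,0,0],[0,0,0]],[-1,[0,0,0],[0,0,0]],[0,[0,0,0],[0,0,0]],[0,[0,0,0],[0,0,0]],[0,[0,0,-0.66],[0,0,0]]]
[[0,[0,0,0],[0,0,-0.11]],[0,[0,0,0],[0,0,-0.11]],[0,[0,0,0],[0,0,-0.11]],[0,[0,0,0],[0,0,-0.11]],[0,[0,0,0],[0,0,-0.11]],[0,[0,0,0],[0,0,-0.11]],[0,[0,0,0],[0,0,-0.11]],[0,[0,0,0],[0,0,-0.11]]]
[[0,[0,0,0],[0,0,-0.12]],[0,[0,0,0.33],[0,0,0]],[0,[0,0,0.33],[0,0,0]],[-1,[0,0,0],[0,0,0]],[-1,[0,0,0],[0,0,0]],[-1,[0,0,0],[0,0,0]],[-1,[0,0,0],[0,0,0]],[-1,[0,0,0],[0,0,0]]]
[[-1,[0,0,0],[0,0,0]],[-1,[0,0,-0.52],[0,0,0]],[-1,[0,0,-0.52],[0,0,0]],[-1,[0,0,-0.52],[0,0,0]]]
end [ 494.6 -410.9   90.2] 90.0
```

apply_moves(
  targets=[
    [0,[-0.88,-0.19,0],[0,0,0.07]],
    [0,[-0.9,-0.09,0],[0,0,0.07]],
    [0,[-0.9,0.01,0],[0,0,0.07]],
    [0,[-0.9,0.11,0],[0,0,0.07]],
    [0,[-0.88,0.2,0],[0,0,0.07]],
    [0,[-0.85,0.3,0],[0,0,0.08]],
    [0,[-0.81,0.4,0],[0,0,0.07]],
    [0,[-0.76,0.49,0.01],[0,0,0.08]],
  ],
)

```text
t: 35.72
ee_pos: [559.6, -194.9, 91.6]
orientation: [-3.011, -0.894, 0.002]
ft_force: [0.6, -0.2, -0.7]
width: 44.3
grasp_force: 0.0
```

apply_moves(
  targets=[
    [0,[-0.69,0.58,0],[0,0,0.07]],
    [0,[-0.63,0.66,0.01],[0,0,0.08]],
    [0,[-0.54,0.73,0],[0,0,0.07]],
    [0,[-0.46,0.78,0.01],[0,0,0.08]],
    [0,[-0.35,0.83,0],[0,0,0.07]],
    [0,[0,0,0.9],[0,0,0]],
    [0,[0,0,0],[0,0,0]],
    [0,[0,0,0],[0,0,0]],
  ],
)

```text
t: 36.72
ee_pos: [495.6, -410.1, 46.7]
orientation: [-3.141, -0.001, 0.001]
ft_force: [-0.4, 0.8, 0.0]
width: 43.5
grasp_force: 0.0
```

apply_moves(
  targets=[
    [0,[0,0,0.33],[0,0,0]],
    [0,[0,0,0.32],[0,0,0]],
    [0,[0,0,0],[0,0,0]],
    [0,[0,0,0],[0,0,0]],
  ],
)

```text
t: 37.22
ee_pos: [495.7, -410.6, 14.1]
orientation: [-3.141, -0.0, 0.0]
ft_force: [0.3, 0.2, 0.4]
width: 43.7
grasp_force: 0.0
```

apply_moves(
  targets=[
    [-1,[0,0,0],[0,0,0]],
    [-1,[0,0,0],[0,0,0]],
    [-1,[0,0,0],[0,0,0]],
    [-1,[0,0,0],[0,0,0]],
    [-1,[0,0,0],[0,0,0]],
  ],
)

```text
t: 37.85
ee_pos: [495.7, -410.8, 14.4]
orientation: [3.141, -0.0, 0.0]
ft_force: [-0.6, -0.4, 3.3]
width: 15.1
grasp_force: 30.0
```

apply_moves(
  targets=[
    [0,[0,0,0],[0,0,0]],
    [0,[0,0,0],[0,0,0]],
    [0,[0,0,-0.6],[0,0,0]],
    [0,[0,0,0],[0,0,-0.11]],
    [0,[0,0,0],[0,0,-0.11]],
    [0,[0,0,0],[0,0,-0.11]],
    [0,[0,0,0],[0,0,-0.11]],
    [0,[0,0,0],[0,0,-0.11]],
  ],
)

```text
t: 38.85
ee_pos: [495.5, -410.5, 44.0]
orientation: [-2.849, -1.323, 0.0]
ft_force: [0.1, 0.3, 0.3]
width: 44.1
grasp_force: 0.0
```

apply_moves(
  targets=[
    [0,[0,0,0],[0,0,-0.11]],
    [0,[0,0,0],[0,0,-0.11]],
    [0,[0,0,0],[0,0,-0.11]],
    [0,[0,0,0],[0,0,-0.115]],
    [0,[0,0,0.4],[0,0,0]],
    [0,[0,0,0.22],[0,0,0]],
    [0,[0,0,0],[0,0,0]],
  ],
)

```text
t: 39.72
ee_pos: [494.5, -409.8, 11.2]
orientation: [-2.23, -2.208, 0.0]
ft_force: [0.1, -0.4, 0.2]
width: 44.0
grasp_force: 0.0
```

apply_moves(
  targets=[
    [-1,[0,0,0],[0,0,0]],
    [-1,[0,0,0],[0,0,0]],
    [-1,[0,0,0],[0,0,0]],
    [-1,[0,0,0],[0,0,0]],
    [-1,[0,0,0],[0,0,0]],
    [-1,[0,0,0],[0,0,0]],
  ],
)

```text
t: 40.48
ee_pos: [495.8, -410.8, 13.6]
orientation: [2.23, 2.212, 0.0]
ft_force: [-0.7, 0.3, 3.7]
width: 15.3
grasp_force: 30.0
```

apply_moves(
  targets=[
    [-1,[0,0,-0.5],[0,0,0]],
    [-1,[0,0,-0.6],[0,0,0]],
    [-1,[0,0,-0.5],[0,0,0]],
    [-1,[0,0,0],[0,0,0]],
    [-1,[0,0,0],[0,0,0]],
    [-1,[0,0,0],[0,0,0]],
    [-1,[0,0,0],[0,0,0]],
  ],
)

```text
t: 41.35
ee_pos: [495.1, -410.2, 92.1]
orientation: [-2.229, -2.212, 0.0]
ft_force: [-0.1, -0.5, -0.5]
width: 14.9
grasp_force: 30.0
```

```bash
python3 - <<'E'
from h import *
seg()
plan(put_lid('small',664.3,152,85.5,13))
E
```

```text
[227. 185.] z 38 [657.4  72.2] [54. 51.] 175 | [227. 185.] z 9 [665.1  76.1] [55. 53.] 175 | 
[196. 184.] z 38 [663.8 152. ] [40. 38.] 44 | [196. 184.] z 9 [671.7 158.3] [41. 39.] 44 | 
[471. 195.] z 38 [ 612.2 -550.7] [123.  11.] 138 | [471. 195.] z 9 [ 618.6 -564.9] [127.  12.] 138 | 
[368. 209.] z 38 [ 582.7 -287.1] [61. 36.] 146 | [368. 209.] z 9 [ 588.3 -293.6] [63. 37.] 146 | 
[291. 238.] z 38 [516.5 -88.7] [55. 55.] 133 | [291. 238.] z 9 [520.2 -89.5] [57. 57.] 133 | 
[422. 242.] z 38 [ 495.7 -417.6] [37. 17.] 6 | [422. 242.] z 9 [ 498.7 -428. ] [38. 17.] 6 | 
[337. 255.] z 38 [ 470.2 -202.5] [52. 52.] 43 | [337. 255.] z 9 [ 472.5 -206.6] [54. 53.] 43 | 
[357. 354.] z 38 [ 241.  -237.5] [272.  26.] 147 | [357. 354.] z 9 [ 236.7 -242.6] [280.  27.] 147 | 
[339. 373.] z 38 [ 192.6 -194.5] [156.   5.] 140 | [339. 373.] z 9 [ 186.8 -198.4] [160.   5.] 140 | 
[299. 376.] z 38 [187.7 -99.2] [124.   5.] 145 | [299. 376.] z 9 [ 181.8 -100.3] [128.   5.] 145 | 
t 41.4 at [ 495.3 -410.3   92.3] yaw 89.5 w 15.1 F [ 0.3  0.  -1.2]
[[-1,[0.87,0.25,0],[0,0,0]],[-1,[0.87,0.25,0],[0,0,0]],[-1,[0.87,0.25,0],[0,0,0]],[-1,[0.87,0.25,-0.01],[0,0,0]],[-1,[0.87,0.25,0],[0,0,0]],[-1,[0.87,0.26,-0.01],[0,0,0.01]],[-1,[0.87,0.24,0],[0,0,0]],[-1,[0.87,0.24,-0.01],[0,0,0.01]]]
[[-1,[0.87,0.23,0],[0,0,0]],[-1,[0.87,0.23,-0.01],[0,0,0.01]],[-1,[0.88,0.21,0],[0,0,0]],[-1,[0.87,0.21,-0.01],[0,0,0.01]],[-1,[0.88,0.2,0],[0,0,0]],[-1,[0,0,0],[0,0,0]],[-1,[0,0,0],[0,0,0]],[-1,[0,0,0.37],[0,0,0]]]
[[-1,[0,0,0.37],[0,0,0]],[-1,[0,0,0.04],[0,0,0]],[-1,[0,0,0.05],[0,0,0]],[-1,[0,0,0.04],[0,0,0]],[-1,[0,0,0.05],[0,0,0]],[-1,[0,0,0.02],[0,0,0]]]
end [664.1 151.9  47.8] 85.9
```

apply_moves(
  targets=[
    [-1,[0.87,0.25,0],[0,0,0]],
    [-1,[0.87,0.25,0],[0,0,0]],
    [-1,[0.87,0.25,0],[0,0,0]],
    [-1,[0.87,0.25,-0.01],[0,0,0]],
    [-1,[0.87,0.25,0],[0,0,0]],
    [-1,[0.87,0.26,-0.01],[0,0,0.01]],
    [-1,[0.87,0.24,0],[0,0,0]],
    [-1,[0.87,0.24,-0.01],[0,0,0.01]],
  ],
)

```text
t: 42.4
ee_pos: [599.4, -62.4, 94.4]
orientation: [-2.265, -2.177, 0.0]
ft_force: [0.2, 0.3, -0.9]
width: 15.2
grasp_force: 30.0
```

apply_moves(
  targets=[
    [-1,[0.87,0.23,0],[0,0,0]],
    [-1,[0.87,0.23,-0.01],[0,0,0.01]],
    [-1,[0.88,0.21,0],[0,0,0]],
    [-1,[0.87,0.21,-0.01],[0,0,0.01]],
    [-1,[0.88,0.2,0],[0,0,0]],
    [-1,[0,0,0],[0,0,0]],
    [-1,[0,0,0.35],[0,0,0]],
    [-1,[0,0,0.35],[0,0,0]],
  ],
)

```text
t: 43.4
ee_pos: [663.6, 150.2, 59.0]
orientation: [-2.299, -2.14, 0.002]
ft_force: [-0.5, 0.1, -0.9]
width: 14.9
grasp_force: 30.0
```

apply_moves(
  targets=[
    [-1,[0,0,0],[0,0,0]],
    [-1,[0,0,0],[0,0,0]],
    [-1,[0,0,0],[0,0,0]],
    [-1,[0,0,0],[0,0,0]],
  ],
)

```text
t: 43.9
ee_pos: [664.8, 151.6, 61.3]
orientation: [2.298, 2.141, 0.001]
ft_force: [-0.3, 0.2, 0.0]
width: 14.5
grasp_force: 30.0
```

Position is within 1 mm of the tin. Lower to about 48.

apply_moves(
  targets=[
    [-1,[0,0,0.06],[0,0,0]],
    [-1,[0,0,0.06],[0,0,0]],
    [-1,[0,0,0.06],[0,0,0]],
    [-1,[0,0,0.05],[0,0,0]],
    [-1,[0,0,0.04],[0,0,0]],
    [-1,[0,0,0],[0,0,0]],
    [-1,[0,0,0],[0,0,0]],
    [-1,[0,0,0],[0,0,0]],
  ],
)

```text
t: 44.9
ee_pos: [664.6, 151.8, 49.5]
orientation: [2.298, 2.141, 0.001]
ft_force: [-5.2, -1.0, 17.3]
width: 15.2
grasp_force: 30.0
```

apply_moves(
  targets=[
    [-0.3,[0,0,0],[0,0,0]],
    [-0.3,[0,0,0],[0,0,0]],
    [0,[0,0,-0.5],[0,0,0]],
    [0.6,[0,0,-0.6],[0,0,0]],
    [1,[0,0,0],[0,0,0]],
    [1,[0,0,0],[0,0,0]],
    [1,[0,0,0],[0,0,0]],
    [1,[0,0,0],[0,0,0]],
  ],
)

```text
t: 45.9
ee_pos: [663.8, 151.5, 101.1]
orientation: [-2.298, -2.141, 0.002]
ft_force: [-0.4, 0.7, -0.8]
width: 86.2
grasp_force: 0.0
```

```bash
python3 - <<'E'
from h import *
seg()
plan(pick_tin(516.5,-88.7,0,85.5))
E
```

```text
[227. 185.] z 38 [657.5  72.2] [53. 51.] 175 | [227. 185.] z 9 [665.3  76.1] [54. 53.] 175 | 
[198. 182.] z 38 [663.8 145.7] [38. 26.] 1 | [198. 182.] z 9 [671.7 151.7] [39. 26.] 1 | 
[368. 210.] z 38 [ 582.7 -287.2] [61. 36.] 146 | [368. 210.] z 9 [ 588.2 -293.7] [63. 37.] 146 | 
[276. 234.] z 38 [527.7 -51.3] [55. 55.] 44 | [276. 234.] z 9 [531.6 -51. ] [57. 57.] 44 | 
[337. 255.] z 38 [ 470.2 -202.5] [52. 52.] 43 | [337. 255.] z 9 [ 472.5 -206.6] [54. 53.] 43 | 
[391. 284.] z 38 [ 395.3 -332.3] [66. 40.] 36 | [391. 284.] z 9 [ 395.4 -340.2] [68. 41.] 36 | 
t 45.95 at [664.  151.5 101.3] yaw 86.0 w 87.3 F [-0.4 -1.2 -0.7]
[[1,[-0.56,-0.29,0],[0,0,0.11]],[1,[-0.6,-0.19,0],[0,0,0.11]],[1,[-0.62,-0.08,0],[0,0,0.11]],[1,[-0.63,0.02,0],[0,0,0.1]],[1,[-0.61,0.12,0.01],[0,0,0.11]],[1,[-0.58,0.23,0],[0,0,0.1]],[1,[-0.54,0.31,0.01],[0,0,0.11]],[1,[-0.48,0.4,0],[0,0,0.1]]]
[[1,[-0.41,0.47,0.01],[0,0,0.11]],[1,[0,0,0.9],[0,0,0]],[1,[0,0,0.43],[0,0,0]],[1,[0,0,0.43],[0,0,0]],[-1,[0,0,0],[0,0,0]],[-1,[0,0,0],[0,0,0]],[-1,[0,0,0],[0,0,0]],[-1,[0,0,0],[0,0,0]]]
[[-1,[0,0,0],[0,0,0]],[-1,[0,0,0],[0,0,0]],[1,[0,0,0],[0,0,0]],[1,[0,0,0],[0,0,0]],[1,[0,0,0],[0,0,0]],[1,[0,0,-0.48],[0,0,0]],[1,[0,0,-0.48],[0,0,0]],[1,[0,0,0],[0,0,-0.11]]]
[[1,[0,0,0],[0,0,-0.11]],[1,[0,0,0],[0,0,-0.1]],[1,[0,0,0],[0,0,-0.11]],[1,[0,0,0],[0,0,-0.1]],[1,[0,0,0],[0,0,-0.11]],[1,[0,0,0],[0,0,-0.1]],[1,[0,0,0],[0,0,-0.11]],[1,[-0.01,0,0],[0,0,-0.1]]]
[[1,[0,0,0.48],[0,0,0]],[1,[0,0,0.48],[0,0,0]],[-1,[0,0,0],[0,0,0]],[-1,[0,0,0],[0,0,0]],[-1,[0,0,0],[0,0,0]],[-1,[0,0,0],[0,0,0]],[-1,[0,0,0],[0,0,0]],[-1,[0,0,0],[0,0,0]]]
[[-1,[0,0,-0.45],[0,0,0]],[-1,[0,0,-0.46],[0,0,0]],[-1,[0,0,-0.45],[0,0,0]],[-1,[0,0,0],[0,0,0]],[-1,[0,0,0],[0,0,0]]]
end [516.6 -88.9  79.8] 85.1
```

```bash
python3 - <<'E'
from h import *
plan(pick_tin(527.7,-51.3,0,85.5)[:4])
E
```

```text
t 45.95 at [664.  151.5 101.3] yaw 86.0 w 87.3 F [-0.4 -1.2 -0.7]
[[1,[-0.47,-0.27,0],[0,0,0.11]],[1,[-0.51,-0.19,0],[0,0,0.11]],[1,[-0.53,-0.09,0],[0,0,0.11]],[1,[-0.54,0,0],[0,0,0.1]],[1,[-0.54,0.08,0.01],[0,0,0.11]],[1,[-0.52,0.18,0],[0,0,0.1]],[1,[-0.48,0.25,0.01],[0,0,0.11]],[1,[-0.43,0.33,0],[0,0,0.1]]]
[[1,[-0.37,0.4,0.01],[0,0,0.11]],[1,[0,0,0.9],[0,0,0]],[1,[0,0,0.43],[0,0,0]],[1,[0,0,0.43],[0,0,0]],[-1,[0,0,0],[0,0,0]],[-1,[0,0,0],[0,0,0]],[-1,[0,0,0],[0,0,0]],[-1,[0,0,0],[0,0,0]]]
[[-1,[0,0,0],[0,0,0]],[-1,[0,0,0],[0,0,0]]]
end [527.8 -51.4  11.8] -0.4
```

apply_moves(
  targets=[
    [1,[-0.47,-0.27,0],[0,0,0.11]],
    [1,[-0.51,-0.19,0],[0,0,0.11]],
    [1,[-0.53,-0.09,0],[0,0,0.11]],
    [1,[-0.54,0,0],[0,0,0.1]],
    [1,[-0.54,0.08,0.01],[0,0,0.11]],
    [1,[-0.52,0.18,0],[0,0,0.1]],
    [1,[-0.48,0.25,0.01],[0,0,0.11]],
    [1,[-0.43,0.33,0],[0,0,0.1]],
  ],
)

```text
t: 46.95
ee_pos: [542.6, -29.2, 101.0]
orientation: [-3.132, -0.25, 0.0]
ft_force: [-0.2, 0.2, -0.8]
width: 88.0
grasp_force: 0.0
```

apply_moves(
  targets=[
    [1,[-0.37,0.4,0.01],[0,0,0.11]],
    [1,[0,0,0],[0,0,0]],
    [1,[0,0,0.9],[0,0,0]],
    [1,[0,0,0.42],[0,0,0]],
    [1,[0,0,0.4],[0,0,0]],
    [1,[0,0,0],[0,0,0]],
  ],
)

```text
t: 47.7
ee_pos: [527.7, -50.5, 13.4]
orientation: [-3.141, 0.008, 0.004]
ft_force: [-0.1, -0.9, -0.7]
width: 87.1
grasp_force: 0.0
```

apply_moves(
  targets=[
    [-1,[0,0,0],[0,0,0]],
    [-1,[0,0,0],[0,0,0]],
    [-1,[0,0,0],[0,0,0]],
    [-1,[0,0,0],[0,0,0]],
    [-1,[0,0,0],[0,0,0]],
    [-1,[0,0,0],[0,0,0]],
  ],
)

```text
t: 48.45
ee_pos: [528.6, -51.3, 15.3]
orientation: [3.142, -0.012, 0.001]
ft_force: [-0.9, 0.6, 6.4]
width: 56.3
grasp_force: 30.0
```

apply_moves(
  targets=[
    [1,[0,0,0],[0,0,0]],
    [1,[0,0,0],[0,0,0]],
    [1,[0,0,0],[0,0,0]],
    [1,[0,0,-0.48],[0,0,0]],
    [1,[0,0,-0.48],[0,0,0]],
    [1,[0,0,0],[0,0,-0.11]],
    [1,[0,0,0],[0,0,-0.1]],
    [1,[0,0,0],[0,0,-0.11]],
  ],
)

```text
t: 49.45
ee_pos: [528.1, -51.3, 62.7]
orientation: [3.044, 0.778, -0.0]
ft_force: [0.0, 0.2, 0.5]
width: 87.6
grasp_force: 0.0
```

apply_moves(
  targets=[
    [1,[0,0,0],[0,0,-0.1]],
    [1,[0,0,0],[0,0,-0.11]],
    [1,[0,0,0],[0,0,-0.1]],
    [1,[0,0,0],[0,0,-0.11]],
    [1,[0,0,0],[0,0,-0.1]],
    [1,[0,0,0],[0,0,-0.11]],
    [1,[0,0,0.48],[0,0,0]],
    [1,[0,0,0.48],[0,0,0]],
  ],
)

```text
t: 50.45
ee_pos: [528.5, -51.4, 14.3]
orientation: [2.315, 2.123, 0.001]
ft_force: [0.7, -1.0, 0.7]
width: 87.5
grasp_force: 0.0
```

apply_moves(
  targets=[
    [1,[0,0,0],[0,0,0]],
    [-1,[0,0,0],[0,0,0]],
    [-1,[0,0,0],[0,0,0]],
    [-1,[0,0,0],[0,0,0]],
    [-1,[0,0,0],[0,0,0]],
    [-1,[0,0,0],[0,0,0]],
    [-1,[0,0,0],[0,0,0]],
  ],
)

```text
t: 51.32
ee_pos: [528.9, -51.4, 15.3]
orientation: [2.314, 2.123, 0.001]
ft_force: [-0.6, -1.1, 6.0]
width: 55.7
grasp_force: 30.0
```

apply_moves(
  targets=[
    [-1,[0,0,-0.45],[0,0,0]],
    [-1,[0,0,-0.45],[0,0,0]],
    [-1,[0,0,-0.45],[0,0,0]],
    [-1,[0,0,0],[0,0,0]],
    [-1,[0,0,0],[0,0,0]],
    [-1,[0,0,0],[0,0,0]],
  ],
)

```text
t: 52.08
ee_pos: [527.4, -51.2, 81.1]
orientation: [-2.314, -2.122, 0.002]
ft_force: [0.1, -0.3, -2.1]
width: 55.5
grasp_force: 30.0
```

```bash
python3 - <<'E'
from h import *
plan(place('big',85.5,18.5,0.65))
E
```

```text
t 52.08 at [527.4 -51.2  81.1] yaw 85.1 w 55.5 F [ 0.1 -0.3 -2.1]
[[-1,[0.36,0.8,0.01],[0,0,0]],[-1,[0.36,0.79,0.01],[0,0,0]],[-1,[0.36,0.8,0],[0,0,0]],[-1,[0,0,0.8],[0,0,0]],[-1,[0,0,0.22],[0,0,0]],[-1,[0,0,0.21],[0,0,0]],[-1,[0,0,0],[0,0,0]],[0.65,[0,0,0],[0,0,0]]]
[[0.65,[0,0,0],[0,0,0]],[0.65,[0,0,0],[0,0,0]],[0.65,[0,0,-0.71],[0,0,0]],[0.65,[0,0,-0.72],[0,0,0]]]
end [651.1  -7.7  90.1] 85.1
```

apply_moves(
  targets=[
    [-1,[0.36,0.8,0.01],[0,0,0]],
    [-1,[0.36,0.79,0.01],[0,0,0]],
    [-1,[0.36,0.8,0],[0,0,0]],
    [-1,[0,0,0],[0,0,0]],
    [-1,[0,0,0.8],[0,0,0]],
    [-1,[0,0,0.22],[0,0,0]],
    [-1,[0,0,0.21],[0,0,0]],
    [-1,[0,0,0],[0,0,0]],
  ],
)

```text
t: 53.08
ee_pos: [651.7, -8.0, 19.7]
orientation: [-2.315, -2.123, 0.0]
ft_force: [0.3, 0.5, -1.9]
width: 55.4
grasp_force: 30.0
```

apply_moves(
  targets=[
    [-1,[0,0,0],[0,0,0]],
    [-1,[0,0,0],[0,0,0]],
    [-1,[0,0,0],[0,0,0]],
  ],
)

```text
t: 53.45
ee_pos: [652.1, -7.9, 20.1]
orientation: [2.315, 2.123, 0.001]
ft_force: [-0.1, 0.1, -1.8]
width: 55.2
grasp_force: 30.0
```

apply_moves(
  targets=[
    [0.65,[0,0,0],[0,0,0]],
    [0.65,[0,0,0],[0,0,0]],
    [0.65,[0,0,0],[0,0,0]],
    [0.65,[0,0,-0.71],[0,0,0]],
    [0.65,[0,0,-0.72],[0,0,0]],
    [0.65,[0,0,0],[0,0,0]],
    [0.65,[0,0,0],[0,0,0]],
    [0.65,[0,0,0],[0,0,0]],
  ],
)

```text
t: 54.45
ee_pos: [650.9, -7.8, 89.7]
orientation: [-2.314, -2.122, 0.003]
ft_force: [0.7, -0.5, 0.2]
width: 72.4
grasp_force: 0.0
```

```bash
python3 - <<'E'
from h import *
plan(pick_lid(472.5,-206.6,0,90,0,13)[:2])
E
```

```text
t 54.45 at [650.9  -7.8  89.7] yaw 85.1 w 72.4 F [ 0.7 -0.5  0.2]
[[0,[-0.47,-0.36,0],[0,0,0.11]],[0,[-0.53,-0.27,0],[0,0,0.1]],[0,[-0.56,-0.18,0],[0,0,0.11]],[0,[-0.59,-0.08,0],[0,0,0.1]],[0,[-0.59,0.01,0],[0,0,0.11]],[0,[-0.59,0.11,0],[0,0,0.1]],[0,[-0.56,0.2,0],[0,0,0.11]],[0,[-0.52,0.29,0],[0,0,0.1]]]
[[0,[-0.46,0.37,-0.01],[0,0,0.11]],[0,[0,0,0.9],[0,0,0]]]
end [ 472.4 -206.4   45.2] -0.4
```

apply_moves(
  targets=[
    [0,[-0.47,-0.36,0],[0,0,0.11]],
    [0,[-0.53,-0.27,0],[0,0,0.1]],
    [0,[-0.56,-0.18,0],[0,0,0.11]],
    [0,[-0.59,-0.08,0],[0,0,0.1]],
    [0,[-0.59,0.01,0],[0,0,0.11]],
    [0,[-0.59,0.11,0],[0,0,0.1]],
    [0,[-0.56,0.2,0],[0,0,0.11]],
    [0,[-0.52,0.29,0],[0,0,0.1]],
  ],
)

```text
t: 55.45
ee_pos: [491.8, -184.8, 90.2]
orientation: [-3.131, -0.25, 0.003]
ft_force: [0.1, 0.1, -0.2]
width: 44.0
grasp_force: 0.0
```

apply_moves(
  targets=[
    [0,[-0.46,0.37,-0.01],[0,0,0.11]],
    [0,[0,0,0.9],[0,0,0]],
    [0,[0,0,0],[0,0,0]],
    [0,[0,0,0.35],[0,0,0]],
    [0,[0,0,0.27],[0,0,0]],
    [0,[0,0,0],[0,0,0]],
    [0,[0,0,0],[0,0,0]],
  ],
)

```text
t: 56.32
ee_pos: [473.8, -206.4, 16.0]
orientation: [3.141, -0.012, 0.001]
ft_force: [0.5, 0.8, -0.4]
width: 43.8
grasp_force: 0.0
```

apply_moves(
  targets=[
    [-1,[0,0,0],[0,0,0]],
    [-1,[0,0,0],[0,0,0]],
    [-1,[0,0,0],[0,0,0]],
    [-1,[0,0,0],[0,0,0]],
    [-1,[0,0,0],[0,0,0]],
  ],
)

```text
t: 56.95
ee_pos: [473.5, -206.5, 15.9]
orientation: [3.141, -0.012, 0.0]
ft_force: [0.4, 0.6, 4.4]
width: 15.1
grasp_force: 30.0
```

apply_moves(
  targets=[
    [0,[0,0,0],[0,0,0]],
    [0,[0,0,0],[0,0,0]],
    [0,[0,0,-0.6],[0,0,0]],
    [0,[0,0,0],[0,0,-0.11]],
    [0,[0,0,0],[0,0,-0.11]],
    [0,[0,0,0],[0,0,-0.11]],
    [0,[0,0,0],[0,0,-0.11]],
    [0,[0,0,0],[0,0,-0.11]],
  ],
)

```text
t: 57.95
ee_pos: [473.3, -206.4, 45.5]
orientation: [-2.854, -1.312, 0.0]
ft_force: [0.7, 0.6, 0.3]
width: 43.9
grasp_force: 0.0
```

apply_moves(
  targets=[
    [0,[0,0,0],[0,0,-0.11]],
    [0,[0,0,0],[0,0,-0.11]],
    [0,[0,0,0],[0,0,-0.11]],
    [0,[0,0,0],[0,0,-0.115]],
    [0,[0,0,0.4],[0,0,0]],
    [0,[0,0,0.21],[0,0,0]],
    [0,[0,0,0],[0,0,0]],
  ],
)

```text
t: 58.82
ee_pos: [472.8, -206.2, 14.4]
orientation: [-2.238, -2.202, 0.001]
ft_force: [0.3, -0.0, 0.2]
width: 44.0
grasp_force: 0.0
```

apply_moves(
  targets=[
    [-1,[0,0,0],[0,0,0]],
    [-1,[0,0,0],[0,0,0]],
    [-1,[0,0,0],[0,0,0]],
    [-1,[0,0,0],[0,0,0]],
    [-1,[0,0,0],[0,0,0]],
    [-1,[0,0,0],[0,0,0]],
  ],
)

```text
t: 59.58
ee_pos: [473.7, -206.6, 15.5]
orientation: [2.238, 2.203, 0.0]
ft_force: [-0.7, 0.8, 5.3]
width: 14.7
grasp_force: 30.0
```

apply_moves(
  targets=[
    [-1,[0,0,-0.5],[0,0,0]],
    [-1,[0,0,-0.6],[0,0,0]],
    [-1,[0,0,-0.5],[0,0,0]],
    [-1,[0,0,0],[0,0,0]],
    [-1,[0,0,0],[0,0,0]],
    [-1,[0,0,0],[0,0,0]],
    [-1,[0,0,0],[0,0,0]],
  ],
)

```text
t: 60.45
ee_pos: [472.9, -206.2, 94.3]
orientation: [-2.238, -2.203, 0.001]
ft_force: [-0.1, 0.3, -0.4]
width: 15.1
grasp_force: 30.0
```

```bash
python3 - <<'E'
from h import *
seg()
plan(put_lid('big',652,-7.9,85.5,13))
E
```

```text
[227. 185.] z 38 [657.5  72.2] [53. 51.] 175 | [227. 185.] z 9 [665.3  76.1] [54. 53.] 175 | 
[195. 183.] z 38 [663.8 152.1] [39. 37.] 89 | [195. 183.] z 9 [671.7 158.3] [40. 38.] 88 | 
[258. 187.] z 38 [650.4  -9.3] [56. 54.] 179 | [258. 187.] z 9 [657.9  -7.8] [57. 56.] 179 | 
t 60.5 at [ 473.  -206.3   94.5] yaw 89.1 w 15.2 F [ 0.2  0.6 -0.2]
[[-1,[0.67,0.59,0],[0,0,0.01]],[-1,[0.68,0.57,0],[0,0,0.01]],[-1,[0.69,0.57,0],[0,0,0.01]],[-1,[0.7,0.55,0],[0,0,0]],[-1,[0.7,0.55,-0.01],[0,0,0.01]],[-1,[0.7,0.55,0],[0,0,0]],[-1,[0,0,0],[0,0,0]],[-1,[0,0,0],[0,0,0]]]
[[-1,[0,0,0.37],[0,0,0]],[-1,[0,0,0.37],[0,0,0]],[-1,[0,0,0.04],[0,0,0]],[-1,[0,0,0.05],[0,0,0]],[-1,[0,0,0.04],[0,0,0]],[-1,[0,0,0.05],[0,0,0]],[-1,[0,0,0.02],[0,0,0]]]
end [652.1  -7.9  48. ] 85.5
```

apply_moves(
  targets=[
    [-1,[0.67,0.59,0],[0,0,0.01]],
    [-1,[0.68,0.57,0],[0,0,0.01]],
    [-1,[0.69,0.57,0],[0,0,0.01]],
    [-1,[0.7,0.55,0],[0,0,0]],
    [-1,[0.7,0.55,-0.01],[0,0,0.01]],
    [-1,[0.7,0.55,0],[0,0,0]],
    [-1,[0,0,0],[0,0,0]],
    [-1,[0,0,0.33],[0,0,0]],
  ],
)

```text
t: 61.5
ee_pos: [652.7, -8.2, 79.1]
orientation: [2.306, 2.132, 0.001]
ft_force: [0.3, -1.0, -0.5]
width: 14.9
grasp_force: 30.0
```

apply_moves(
  targets=[
    [-1,[0,0,0.33],[0,0,0]],
    [-1,[0,0,0],[0,0,0]],
    [-1,[0,0,0],[0,0,0]],
    [-1,[0,0,0],[0,0,0]],
    [-1,[0,0,0],[0,0,0]],
  ],
)

```text
t: 62.12
ee_pos: [652.9, -8.2, 63.2]
orientation: [2.307, 2.132, 0.001]
ft_force: [-0.2, 0.2, -0.7]
width: 15.2
grasp_force: 30.0
```

apply_moves(
  targets=[
    [-1,[0,0,0.06],[0,0,0]],
    [-1,[0,0,0.06],[0,0,0]],
    [-1,[0,0,0.06],[0,0,0]],
    [-1,[0,0,0.05],[0,0,0]],
    [-1,[0,0,0.03],[0,0,0]],
    [-1,[0,0,0],[0,0,0]],
    [-1,[0,0,0],[0,0,0]],
    [-1,[0,0,0],[0,0,0]],
  ],
)

```text
t: 63.12
ee_pos: [652.5, -8.1, 51.5]
orientation: [-2.307, -2.133, 0.0]
ft_force: [-5.9, 0.2, 16.2]
width: 15.2
grasp_force: 30.0
```

apply_moves(
  targets=[
    [-0.3,[0,0,0],[0,0,0]],
    [-0.3,[0,0,0],[0,0,0]],
    [0,[0,0,-0.5],[0,0,0]],
    [0.6,[0,0,-0.6],[0,0,0]],
    [1,[0,0,0],[0,0,0]],
    [1,[0,0,0],[0,0,0]],
    [1,[0,0,0],[0,0,0]],
    [1,[0,0,0],[0,0,0]],
  ],
)

```text
t: 64.12
ee_pos: [652.0, -8.1, 103.6]
orientation: [-2.306, -2.132, 0.002]
ft_force: [-0.4, 0.0, 0.3]
width: 86.2
grasp_force: 0.0
```

```bash
python3 - <<'E'
from h import *
seg()
plan(pick_tin(395.3,-332.3,126,36,zp=13)[:4])
E
```

```text
[278. 175.] z 38 [660.1 -58.5] [202.  15.] 178 | [278. 175.] z 9 [667.9 -58.4] [208.  15.] 178 | 
[368. 209.] z 38 [ 582.7 -287.2] [61. 36.] 146 | [368. 209.] z 9 [ 588.2 -293.7] [63. 37.] 146 | 
[391. 284.] z 38 [ 395.1 -332.4] [65. 40.] 36 | [391. 284.] z 9 [ 395.3 -340.3] [67. 41.] 36 | 
t 64.17 at [652.1  -8.1 103.8] yaw 85.5 w 87.5 F [-0.2 -0.4  0.4]
[[1,[-0.76,-0.51,0.01],[0,0,-0.05]],[1,[-0.72,-0.57,0.01],[0,0,-0.05]],[1,[-0.67,-0.63,0.01],[0,0,-0.05]],[1,[-0.62,-0.68,0.01],[0,0,-0.05]],[1,[-0.57,-0.72,0.01],[0,0,-0.05]],[1,[-0.51,-0.77,0.01],[0,0,-0.05]],[1,[-0.45,-0.8,0.01],[0,0,-0.05]],[1,[-0.38,-0.84,0],[0,0,-0.05]]]
[[1,[-0.32,-0.86,0.01],[0,0,-0.05]],[1,[0,0,0.9],[0,0,0]],[1,[0,0,0.42],[0,0,0]],[1,[0,0,0.42],[0,0,0]],[-1,[0,0,0],[0,0,0]],[-1,[0,0,0],[0,0,0]],[-1,[0,0,0],[0,0,0]],[-1,[0,0,0],[0,0,0]]]
[[-1,[0,0,0],[0,0,0]],[-1,[0,0,0],[0,0,0]]]
end [ 395.2 -332.2   12.8] 126.0
```

apply_moves(
  targets=[
    [1,[-0.76,-0.51,0.01],[0,0,-0.05]],
    [1,[-0.72,-0.57,0.01],[0,0,-0.05]],
    [1,[-0.67,-0.63,0.01],[0,0,-0.05]],
    [1,[-0.62,-0.68,0.01],[0,0,-0.05]],
    [1,[-0.57,-0.72,0.01],[0,0,-0.05]],
    [1,[-0.51,-0.77,0.01],[0,0,-0.05]],
    [1,[-0.45,-0.8,0.01],[0,0,-0.05]],
    [1,[-0.38,-0.84,0],[0,0,-0.05]],
  ],
)

```text
t: 65.18
ee_pos: [423.0, -297.2, 101.1]
orientation: [1.531, 2.743, 0.0]
ft_force: [0.9, -0.8, 0.6]
width: 87.9
grasp_force: 0.0
```

apply_moves(
  targets=[
    [1,[-0.32,-0.86,0.01],[0,0,-0.05]],
    [1,[0,0,0],[0,0,0]],
    [1,[0,0,0],[0,0,0]],
    [1,[0,0,0.9],[0,0,0]],
    [1,[0,0,0.42],[0,0,0]],
    [1,[0,0,0.4],[0,0,0]],
    [1,[0,0,0],[0,0,0]],
  ],
)

```text
t: 66.05
ee_pos: [395.6, -330.4, 13.5]
orientation: [-1.423, -2.798, -0.001]
ft_force: [-0.1, -0.2, 0.2]
width: 88.0
grasp_force: 0.0
```

apply_moves(
  targets=[
    [-1,[0,0,0],[0,0,0]],
    [-1,[0,0,0],[0,0,0]],
    [-1,[0,0,0],[0,0,0]],
    [-1,[0,0,0],[0,0,0]],
    [-1,[0,0,0],[0,0,0]],
    [-1,[0,0,0],[0,0,0]],
  ],
)

```text
t: 66.8
ee_pos: [396.2, -332.5, 15.5]
orientation: [1.426, 2.798, -0.0]
ft_force: [1.0, 3.3, 6.8]
width: 63.8
grasp_force: 30.0
```

apply_moves(
  targets=[
    [1,[0,0,0],[0,0,0]],
    [1,[0,0,0],[0,0,0]],
    [1,[0,0,0],[0,0,0]],
    [1,[0,0,-0.48],[0,0,0]],
    [1,[0,0,-0.48],[0,0,0]],
    [1,[0,0,0],[0,0,0.11]],
    [1,[0,0,0],[0,0,0.11]],
    [1,[0,0,0],[0,0,0.11]],
  ],
)

```text
t: 67.8
ee_pos: [395.5, -332.2, 62.7]
orientation: [-2.103, -2.334, 0.0]
ft_force: [0.5, 0.1, -0.7]
width: 87.7
grasp_force: 0.0
```

apply_moves(
  targets=[
    [1,[0,0,0],[0,0,0.11]],
    [1,[0,0,0],[0,0,0.11]],
    [1,[0,0,0],[0,0,0.11]],
    [1,[0,0,0],[0,0,0.11]],
    [1,[0,0,0],[0,0,0.115]],
    [1,[0,0,0],[0,0,0.115]],
    [1,[0,0,0.48],[0,0,0]],
    [1,[0,0,0.48],[0,0,0]],
  ],
)

```text
t: 68.8
ee_pos: [395.8, -332.5, 14.3]
orientation: [2.987, 0.971, 0.001]
ft_force: [-0.1, 0.2, 0.6]
width: 87.9
grasp_force: 0.0
```

apply_moves(
  targets=[
    [1,[0,0,0],[0,0,0]],
    [-1,[0,0,0],[0,0,0]],
    [-1,[0,0,0],[0,0,0]],
    [-1,[0,0,0],[0,0,0]],
    [-1,[0,0,0],[0,0,0]],
    [-1,[0,0,0],[0,0,0]],
    [-1,[0,0,0],[0,0,0]],
    [-1,[0,0,0],[0,0,0]],
  ],
)

```text
t: 69.8
ee_pos: [395.7, -332.3, 14.8]
orientation: [2.988, 0.971, 0.0]
ft_force: [0.3, 0.0, 3.2]
width: 37.8
grasp_force: 30.0
```

apply_moves(
  targets=[
    [-1,[0,0,-0.5],[0,0,0]],
    [-1,[0,0,-0.6],[0,0,0]],
    [-1,[0,0,-0.5],[0,0,0]],
    [-1,[0,0,0],[0,0,0]],
    [-1,[0,0,0],[0,0,0]],
    [-1,[0,0,0],[0,0,0]],
  ],
)

```text
t: 70.55
ee_pos: [394.9, -331.6, 93.4]
orientation: [-2.986, -0.97, 0.002]
ft_force: [-0.6, -0.3, -1.8]
width: 37.7
grasp_force: 30.0
```

```bash
python3 - <<'E'
from h import *
plan(place('obl',-4.5,19,0.3))
E
```

```text
t 70.55 at [ 394.9 -331.6   93.4] yaw 36.0 w 37.7 F [-0.6 -0.3 -1.8]
[[-1,[0.86,-0.13,0.03],[0,0,0.06]],[-1,[0.85,-0.21,0.03],[0,0,0.06]],[-1,[0.82,-0.29,0.03],[0,0,0.06]],[-1,[0.8,-0.36,0.04],[0,0,0.05]],[-1,[0.76,-0.42,0.03],[0,0,0.06]],[-1,[0.72,-0.49,0.04],[0,0,0.05]],[-1,[0.68,-0.55,0.03],[0,0,0.06]],[-1,[0.63,-0.61,0.04],[0,0,0.05]]]
[[-1,[0,0,0.8],[0,0,0]],[-1,[0,0,0.21],[0,0,0]],[-1,[0,0,0.21],[0,0,0]],[-1,[0,0,0],[0,0,0]],[0.3,[0,0,0],[0,0,0]],[0.3,[0,0,0],[0,0,0]],[0.3,[0,0,0],[0,0,0]],[0.3,[0,0,-0.71],[0,0,0]]]
[[0.3,[0,0,-0.71],[0,0,0]]]
end [644.7 -87.7  89.9] -4.5
```

apply_moves(
  targets=[
    [-1,[0.86,-0.13,0.03],[0,0,0.06]],
    [-1,[0.85,-0.21,0.03],[0,0,0.06]],
    [-1,[0.82,-0.29,0.03],[0,0,0.06]],
    [-1,[0.8,-0.36,0.04],[0,0,0.05]],
    [-1,[0.76,-0.42,0.03],[0,0,0.06]],
    [-1,[0.72,-0.49,0.04],[0,0,0.05]],
    [-1,[0.68,-0.55,0.03],[0,0,0.06]],
    [-1,[0.63,-0.61,0.04],[0,0,0.05]],
  ],
)

```text
t: 71.55
ee_pos: [645.6, -87.0, 79.7]
orientation: [-3.139, 0.127, 0.003]
ft_force: [-0.0, 0.2, -1.4]
width: 38.0
grasp_force: 30.0
```

apply_moves(
  targets=[
    [-1,[0,0,0],[0,0,0]],
    [-1,[0,0,0.8],[0,0,0]],
    [-1,[0,0,0],[0,0,0]],
    [-1,[0,0,0.22],[0,0,0]],
    [-1,[0,0,0.22],[0,0,0]],
    [-1,[0,0,0],[0,0,0]],
    [-1,[0,0,0],[0,0,0]],
    [-1,[0,0,0],[0,0,0]],
  ],
)

```text
t: 72.55
ee_pos: [645.5, -88.3, 19.5]
orientation: [3.139, -0.123, 0.0]
ft_force: [-0.2, 0.7, -1.5]
width: 38.1
grasp_force: 30.0
```

apply_moves(
  targets=[
    [0.3,[0,0,0],[0,0,0]],
    [0.3,[0,0,0],[0,0,0]],
    [0.3,[0,0,0],[0,0,0]],
    [0.3,[0,0,-0.71],[0,0,0]],
    [0.3,[0,0,-0.71],[0,0,0]],
    [0.3,[0,0,0],[0,0,0]],
    [0.3,[0,0,0],[0,0,0]],
    [0.3,[0,0,0],[0,0,0]],
  ],
)

```text
t: 73.55
ee_pos: [644.4, -88.1, 88.7]
orientation: [-3.139, 0.123, 0.004]
ft_force: [0.6, -0.4, -0.3]
width: 57.0
grasp_force: 0.0
```

```bash
python3 - <<'E'
from h import *
seg()
# lid oblong long yaw 146: first squeeze along long (tool x 56), then across (tool x -34)
plan(pick_lid(588.2,-293.7,56,-34,0.2,13)[:2])
E
```

```text
[195. 183.] z 38 [663.8 152.1] [39. 37.] 88 | [195. 183.] z 9 [671.7 158.3] [40. 38.] 88 | 
[368. 210.] z 38 [ 582.7 -287.2] [61. 36.] 146 | [368. 210.] z 9 [ 588.2 -293.7] [63. 37.] 146 | 
t 73.6 at [644.5 -88.1  88.8] yaw -4.5 w 56.8 F [-0.5  0.5  0.4]
[[0.2,[-0.13,0.7,0],[0,0,-0.11]],[0.2,[-0.25,0.66,0],[0,0,-0.11]],[0.2,[-0.36,0.61,-0.01],[0,0,-0.11]],[0.2,[-0.46,0.54,0],[0,0,-0.11]],[0.2,[-0.55,0.45,-0.01],[0,0,-0.12]],[0.2,[-0.63,0.34,0],[0,0,-0.11]],[0.2,[0,0,0.9],[0,0,0]]]
end [ 588.  -293.6   44.8] 55.8
```

apply_moves(
  targets=[
    [0.2,[-0.13,0.7,0],[0,0,-0.11]],
    [0.2,[-0.25,0.66,0],[0,0,-0.11]],
    [0.2,[-0.36,0.61,-0.01],[0,0,-0.11]],
    [0.2,[-0.46,0.54,0],[0,0,-0.11]],
    [0.2,[-0.55,0.45,-0.01],[0,0,-0.118]],
    [0.2,[-0.63,0.34,0],[0,0,-0.11]],
    [0.2,[0,0,0.9],[0,0,0]],
    [0.2,[0,0,0],[0,0,0]],
  ],
)

```text
t: 74.6
ee_pos: [585.6, -292.6, 42.3]
orientation: [-2.774, -1.461, 0.007]
ft_force: [-0.4, -0.8, -0.2]
width: 52.9
grasp_force: 0.0
```

apply_moves(
  targets=[
    [0.2,[0,0,0.35],[0,0,0]],
    [0.2,[0,0,0.27],[0,0,0]],
    [0.2,[0,0,0],[0,0,0]],
    [-1,[0,0,0],[0,0,0]],
    [-1,[0,0,0],[0,0,0]],
    [-1,[0,0,0],[0,0,0]],
    [-1,[0,0,0],[0,0,0]],
    [-1,[0,0,0],[0,0,0]],
  ],
)

```text
t: 75.6
ee_pos: [589.2, -293.9, 15.8]
orientation: [2.778, 1.465, 0.001]
ft_force: [-0.2, 0.4, 5.3]
width: 29.7
grasp_force: 30.0
```

apply_moves(
  targets=[
    [0.2,[0,0,0],[0,0,0]],
    [0.2,[0,0,0],[0,0,0]],
    [0.2,[0,0,-0.6],[0,0,0]],
    [0.2,[0,0,0],[0,0,0.11]],
    [0.2,[0,0,0],[0,0,0.11]],
    [0.2,[0,0,0],[0,0,0.11]],
    [0.2,[0,0,0],[0,0,0.11]],
    [0.2,[0,0,0],[0,0,0.11]],
  ],
)

```text
t: 76.6
ee_pos: [588.6, -293.7, 44.8]
orientation: [-3.137, -0.159, 0.001]
ft_force: [-0.5, 0.3, -0.5]
width: 52.6
grasp_force: 0.0
```

apply_moves(
  targets=[
    [0.2,[0,0,0],[0,0,0.11]],
    [0.2,[0,0,0],[0,0,0.11]],
    [0.2,[0,0,0],[0,0,0.11]],
    [0.2,[0,0,0],[0,0,0.115]],
    [0.2,[0,0,0.4],[0,0,0]],
    [0.2,[0,0,0.21],[0,0,0]],
    [0.2,[0,0,0],[0,0,0]],
  ],
)

```text
t: 77.47
ee_pos: [587.6, -293.1, 12.7]
orientation: [-3.005, 0.914, 0.005]
ft_force: [1.1, 0.1, 0.3]
width: 52.6
grasp_force: 0.0
```

apply_moves(
  targets=[
    [-1,[0,0,0],[0,0,0]],
    [-1,[0,0,0],[0,0,0]],
    [-1,[0,0,0],[0,0,0]],
    [-1,[0,0,0],[0,0,0]],
    [-1,[0,0,0],[0,0,0]],
    [-1,[0,0,0],[0,0,0]],
  ],
)

```text
t: 78.22
ee_pos: [589.0, -293.8, 15.0]
orientation: [3.005, -0.917, 0.001]
ft_force: [-0.3, 1.2, 1.7]
width: 13.6
grasp_force: 30.0
```

apply_moves(
  targets=[
    [-1,[0,0,-0.5],[0,0,0]],
    [-1,[0,0,-0.6],[0,0,0]],
    [-1,[0,0,-0.5],[0,0,0]],
    [-1,[0,0,0],[0,0,0]],
    [-1,[0,0,0],[0,0,0]],
    [-1,[0,0,0],[0,0,0]],
    [-1,[0,0,0],[0,0,0]],
  ],
)

```text
t: 79.1
ee_pos: [588.3, -293.5, 93.6]
orientation: [-3.005, 0.917, 0.003]
ft_force: [-0.3, -0.3, -0.9]
width: 13.7
grasp_force: 30.0
```

```bash
python3 - <<'E'
from h import *
seg('d')
plan(put_lid('obl',645.3,-88.2,-4.5,14))
E
```

```text
[382. 183.] z 38 [ 655.3 -328.5] [217.  21.] 154 | [382. 183.] z 9 [ 663.  -336.3] [223.  22.] 154 | 
[226. 185.] z 38 [657.3  72.4] [52. 51.] 175 | [226. 185.] z 9 [665.   76.3] [53. 52.] 175 | 
[290. 189.] z 38 [645.6 -88.9] [66. 38.] 178 | [290. 189.] z 9 [653.  -89.6] [68. 40.] 178 | 
[195. 183.] z 38 [663.8 152.1] [39. 37.] 88 | [195. 183.] z 9 [671.7 158.3] [40. 38.] 88 | 
[258. 186.] z 38 [650.4  -9.3] [55. 54.] 179 | [258. 186.] z 9 [657.9  -7.8] [57. 56.] 179 | 
t 79.15 at [ 588.4 -293.5   93.8] yaw -33.9 w 13.7 F [-0.4 -0.2  0. ]
[[-1,[-0.27,-0.81,0],[0,0,-0.07]],[-1,[-0.18,-0.83,-0.01],[0,0,-0.06]],[-1,[-0.1,-0.85,0],[0,0,-0.07]],[-1,[-0.01,-0.85,-0.01],[0,0,-0.06]],[-1,[0.08,-0.85,0],[0,0,-0.07]],[-1,[0,0,0],[0,0,0]],[-1,[0,0,0],[0,0,0]],[-1,[0,0,0.36],[0,0,0]]]
[[-1,[0,0,0.36],[0,0,0]],[-1,[0,0,0.04],[0,0,0]],[-1,[0,0,0.05],[0,0,0]],[-1,[0,0,0.04],[0,0,0]],[-1,[0,0,0.05],[0,0,0]],[-1,[0,0,0.02],[0,0,0]]]
end [645.4 -88.2  48.8] -4.2
```

View pics/d.png

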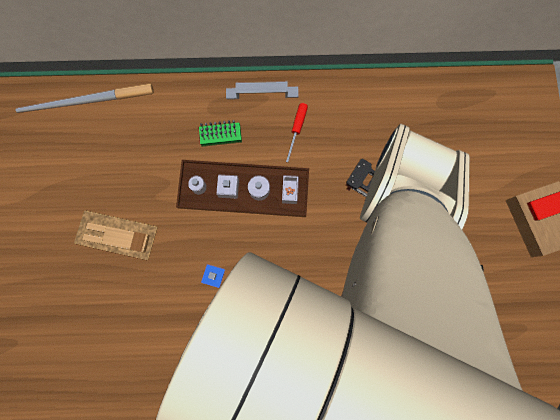

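The picture shows three closed tins in the tray at (195,184), (227,185) and (259,187). The oblong tin is open at (290,190), and the pin is on the mat.

apply_moves(
  targets=[
    [-1,[-0.27,-0.81,0],[0,0,-0.07]],
    [-1,[-0.18,-0.83,-0.01],[0,0,-0.06]],
    [-1,[-0.1,-0.85,0],[0,0,-0.07]],
    [-1,[-0.01,-0.85,-0.01],[0,0,-0.06]],
    [-1,[0.08,-0.85,0],[0,0,-0.07]],
    [-1,[0,0,0],[0,0,0]],
    [-1,[0,0,0.32],[0,0,0]],
    [-1,[0,0,0.32],[0,0,0]],
  ],
)

```text
t: 80.15
ee_pos: [645.1, -89.5, 62.2]
orientation: [3.139, -0.119, -0.001]
ft_force: [0.3, -0.3, -0.1]
width: 13.6
grasp_force: 30.0
```

apply_moves(
  targets=[
    [-1,[0,0,0],[0,0,0]],
    [-1,[0,0,0],[0,0,0]],
    [-1,[0,0,0],[0,0,0]],
    [-1,[0,0,0],[0,0,0]],
  ],
)

```text
t: 80.65
ee_pos: [646.1, -88.5, 64.2]
orientation: [3.139, -0.116, 0.001]
ft_force: [-1.1, 0.1, 0.1]
width: 13.3
grasp_force: 30.0
```

apply_moves(
  targets=[
    [-1,[0,0,0.06],[0,0,0]],
    [-1,[0,0,0.06],[0,0,0]],
    [-1,[0,0,0.06],[0,0,0]],
    [-1,[0,0,0.06],[0,0,0]],
    [-1,[0,0,0.05],[0,0,0]],
    [-1,[0,0,0],[0,0,0]],
    [-1,[0,0,0],[0,0,0]],
    [-1,[0,0,0],[0,0,0]],
  ],
)

```text
t: 81.65
ee_pos: [645.8, -88.3, 50.9]
orientation: [3.139, -0.116, -0.0]
ft_force: [-6.1, 0.8, 15.9]
width: 13.3
grasp_force: 30.0
```

Seated at the expected height, about 51. Release, retreat up and back towards the robot, and inspect.

apply_moves(
  targets=[
    [-0.3,[0,0,0],[0,0,0]],
    [-0.3,[0,0,0],[0,0,0]],
    [-0.3,[0,0,-0.5],[0,0,0]],
    [-0.3,[0,0,-0.9],[0,0,0]],
    [-0.3,[0,0,-0.9],[0,0,0]],
    [-0.3,[-0.9,0,-0.3],[0,0,0]],
    [-0.3,[-0.9,0,-0.3],[0,0,0]],
    [-0.3,[-0.9,0,0],[0,0,0]],
  ],
)

```text
t: 82.65
ee_pos: [510.6, -78.4, 195.1]
orientation: [3.139, -0.116, 0.003]
ft_force: [-0.0, 0.3, 0.0]
width: 31.1
grasp_force: 0.0
```

apply_moves(
  targets=[
    [-0.3,[-0.9,0.3,0],[0,0,0]],
    [-0.3,[-0.8,0.6,0],[0,0,0]],
    [-0.3,[0,0.9,0],[0,0,0]],
    [-0.3,[0,0.9,0],[0,0,0]],
    [-0.3,[0,0.9,0],[0,0,0]],
    [-0.3,[0,0.9,0],[0,0,0]],
    [-0.3,[0,0,0],[0,0,0]],
    [-0.3,[0,0,0],[0,0,0]],
  ],
)

```text
t: 83.65
ee_pos: [409.4, -295.9, 193.7]
orientation: [-3.138, 0.117, 0.001]
ft_force: [-0.1, 0.3, 0.3]
width: 30.6
grasp_force: 0.0
```

```bash
python3 - <<'E'
from h import *
seg();plan([])
t=img('top')['pixels'];s=img('scene')['pixels']
big=lambda p,x0,y0,w,h:cv2.resize(p[y0:y0+h,x0:x0+w],(760,int(760*h/w)),interpolation=cv2.INTER_CUBIC)
cv2.imwrite('pics/e.png',np.vstack([big(t,175,155,140,50),big(s,260,175,120,48)]))
E
```

```text
[227. 185.] z 38 [657.4  72.3] [54. 51.] 175 | [227. 185.] z 9 [665.1  76.2] [55. 53.] 175 | 
[290. 188.] z 38 [645.6 -88.9] [66. 38.] 178 | [290. 188.] z 9 [653.  -89.6] [68. 40.] 178 | 
[195. 183.] z 38 [663.8 152. ] [40. 38.] 44 | [195. 183.] z 9 [671.7 158.3] [41. 39.] 44 | 
[258. 186.] z 38 [650.4  -9.3] [56. 54.] 179 | [258. 186.] z 9 [657.9  -7.8] [57. 56.] 179 | 
[426. 246.] z 38 [ 486.1 -423.1] [141.  14.] 142 | [426. 246.] z 9 [ 488.9 -433.6] [145.  14.] 142 | 
t 83.7 at [ 409.5 -295.5  193.8] yaw -4.2 w 30.7 F [-0.3  0.4  0.7]
end [ 409.5 -295.5  193.8] -4.2
```

View pics/e.png

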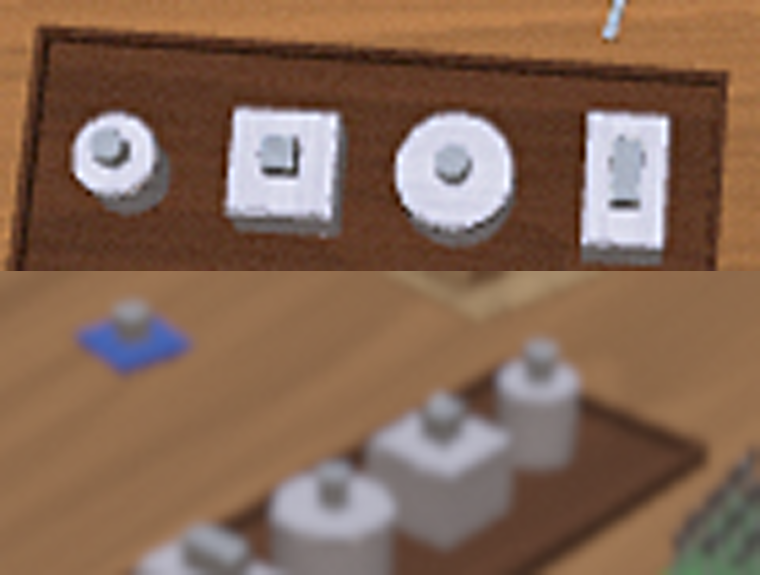

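All four lids lie flat on their upright tins in the tray, at crop positions (115,155), (285,165), (455,172) and (627,175). The seating heights match too, and the arm is clear, so I'm handing in.

```bash
python3 -c "
from workcell import ctrl
print(ctrl.close_job())"
```

```text
the job is handed in; nothing more can be done
None
```

The job is handed in: the pin lies flat on the mat and all four tins stand upright in the tray with their own lids seated, going by the last images and the seating heights; the hand-in returned no verdict.

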